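# Add the second slotted check weight to the weight carrier beside the scale

### The job

Take the loose slotted weight from the filling machine's top by its lug and slide it sideways under the knob onto the stem of the weight carrier beside the scale, with its slot pointing the opposite way to the slot of the weight already there, until the stem is fully home in the slot; then lower it so that it seats flat over the spigot of the weight below, and let go. Work gently, by feel: never press the weight against the carrier with more than 15 N, and leave the other things standing where they are.

Things in the scene. Friction and masses are not known exactly. Their poses are not given: they have to be found in the camera images.
- weight: loose steel slotted weight on the filling machine's top, lug up: disc 100 mm across, 12 mm thick, 0.14 to 0.28 kg. Origin: centre of its underside, z up. Slot 13 mm wide from the centre out along +x to the rim; its flat end is at x = -6.5 mm; from x = 24 mm to the rim it flares evenly to 36 mm wide. Underneath, about the centre, a recess 34 mm across, 5 mm deep
- weight_lug (a point): the loose weight's lug, to hold it by: an upright steel plate on top of the disc near the rim, 12 mm thick (weight's x), 30 mm wide (y), from 12 to 40 mm above the weight's underside; pinched across its thickness it cannot tip. This point is its middle, 42 mm along the weight's -x from its centre, 26 mm above its underside; axes as the weight's. Seated, it is 27 mm from the carrier's knob
- weight_mouth (a point): middle of the mouth of the loose weight's slot, on its rim, 50 mm along the weight's +x from its centre, 6 mm above its underside
- carrier: weight carrier beyond the scale: steel plate 100 x 100 x 10 mm fixed to the packing table. Origin: centre of its underside, z up. On it a stem 10 mm thick up to a knob 18 mm across (z = 60 to 70 mm). A steel weight 100 mm across is already fixed on it (z = 16 to 28 mm), its slot pointing to the carrier's -x; round the stem on its top a spigot 30 mm across (z = 28 to 32 mm)
- carrier_seat (a point): point 28 mm above the centre of the carrier's plate: height of the seated new weight's underside; its slot must point to this frame's +x. The stem with its weight and spigot is set on a cross slide up to 8 mm off this point in x and in y, different each time: find it by touch or sight. It gives sideways on springs, about 8 N per mm, but not downward
- nozzle_spare: spare filling nozzle standing on its flange on the packing table, 32 mm across, 67 mm high; origin at the centre of its underside; to be left alone
- beaker: small white dosing cup standing on the packing table, 58 mm across, 61 mm high; origin at the centre of its underside; to be left alone
- ferrule: clamp ferrule standing on the far right of the filling machine's top, 50 mm across, 30 mm high; origin at the centre of its underside; to be left alone

How it is judged (in metres and radians):
At the end, for the whole second after the job is handed in: The loose weight sits flat over the spigot of the weight on the carrier (underside within 1.7 mm of that weight's top, tilt under 3 degrees, within 16 mm of the plate's centre), its slot mouth at least 20 mm to the carrier's +x side, opposite the lower slot; released and at rest (z of weight in the frame of carrier between 0.025 and 0.0297 m and horizontal distance between weight and carrier below 0.016 m and angle between weight's own z axis and vertical below 0.05 rad and x of weight_mouth in the frame of carrier above 0.02 m and linear speed of weight below 0.01 m/s and contact force between the fingers and weight below 0.1 N); the robot touches nothing.
It fails at once if the weight is pressed against the carrier (its stem, lower weight or plate) with more than 15 N (contact force between weight and carrier above 15 N).
It fails at once if a bystander (nozzle, cup or ferrule) is moved by more than 15 mm (distance of any of nozzle_spare, beaker, ferrule from where it was at the start of the episode above 0.015 m).
It also fails if it takes over 58 s, if anything falls off the work surface, if the arm or the gripper's body presses on something with over 40 N, if the wrist force passes 120 N, or if a joint passes its speed limit or range.

### The arm

A 6-joint arm with a two-finger parallel gripper is mounted at the origin on a cart in front of the work surface, level with it; the furniture and walls round the work are solid. World frame = base frame: x ahead of the robot, y to its left, z up, the work surface at z = 0. Lengths are in m, angles in degrees, forces in N, time in s.
With the tool pointing down it reaches from about 0.4 to 0.825 m from the base axis. Payload 7 kg.
Tool frame: the origin (TCP) lies midway between the tips of the shut fingers; the grasp point (between the pads) lies 19 mm behind it (ctrl.grasp_offset is the distance from the TCP to the grasp point, in m); z points along the fingers, x is the direction in which the jaws open and shut, and the axes are right-handed (so a half turn about z gives the same grasp; the last joint's range is limited). The gripper opens to 88 mm and grips with 3 to 60 N. Pads are 19 mm wide; open, the fingers measure 130 mm over their backs; the gripper's body (78 mm by 193 mm) begins 47 mm behind the grasp point.
Start: joints at [-51.732, 20.546, 0.682, 0, -70.136, -16.507], TCP at [0.25, -0.627, 0.203] pointing down, gripper open.
Joint ranges: [-176.03, 176.03], [-82.01, 121.73], [-58.28, 71.71], [-173.87, 95.51], [-174.79, -0.11], [-173.66, 173.66]. Speed limits (degrees/s): [136.94, 136.94, 172.46, 180, 180, 180].

### API

Orientations are given as [roll, pitch, yaw] about the fixed x, y, z axes, in that order (R = Rz(yaw) Ry(pitch) Rx(roll)).
In Python, from plant import sensors, snapshot, order, ctrl gives the robot as it stands.
- The arm moves only by the tool send_rows, never from a script. Its argument "commands" is a list of rows, each a list of 3 entries, a list of its own where there are three numbers: the closure, from 0 (fully open) to 1 (shut), then the shift along the world's x, y, z in units of 0.25 m (1.0 is 0.25 m), then the turn, a rotation vector about the world's x, y, z in units of 360 degrees (1.0 is 360 degrees). In form: [[hand, [x, y, z], [ax, ay, az]], ...]. A call has 1 to 12 rows; each row shifts and turns the pose as measured when the row begins; what a row does not reach is not made up. A row lasts 1/10 s, in which the tool goes at most 50 mm and 8.59 degrees, less where a joint would pass 70% of its speed; a pose out of reach is approached as far as the arm can. A call with a number of a shift or a turn outside -1 to 1 is refused whole. A call with a gripper value outside its range is refused whole. The fingers move at their own pace and stop on an object; the grip force is fixed at half the most. Time passes only in rows, so rows that do not move let the fingers close. It gives the time, the measured TCP pose, the force and the opening at its end, in the units of the state.
- sensors.get_obs(): the state, without advancing time (a new reading comes with each control period).
- snapshot(name): name is "scene" or "top" or "wrist"; returns a dict with "color" (420x560x3 uint8, blue, green, red), "z_map" (420x560 float32, m along the optical axis (not along the pixel's ray), 0 where there is no reading), "mtx" (3x3 intrinsics, pixels), "xyz" and "attitude" of the camera in the world. Camera axes: x right, y down, z forward; pixel columns grow to the right and rows downward; lengths in m; the calibration is good to about 2 mm. A picture is of the moment at which its call begins.
- order.close_job(): hands the job in, once; it reports no verdict.
The state is a dict: "clock": time; "joint_pos": joint angles; "qvel": joint speeds; "tau": joint torques, N m; "tool_pos": TCP position; "orientation": TCP orientation; "force": force on the tool from outside, world axes, zero at the start; "moment": the same for the moment, N m; "opening": finger opening in m.
Only numpy, scipy, OpenCV 4.12 (cv2) and the standard library are available. Lean on these libraries where they do the work, as an engineer would, in place of code of your own. Each camera call takes 0.05 s, during which the arm holds its last target.

## Working session

There is one attempt and no reset: what is moved stays moved. The work goes in short steps, Python scripts to look and compute and a tool call to move; the robot and the scene stay as the last step left them, time stands still between calls to the robot, and variables do not carry over. Pictures are saved under pics/ and viewed, and the job is handed in when it is done.

Besides the shell and the picture viewer there is one more tool, called after "Emit:" as name(argument=value, ...), one argument or row to a line, values as JSON. send_rows: Moves the arm, as the interface text tells. Its arguments: {"type":"object","properties":{"commands":{"type":"array","items":{"type":"array"}}},"required":["commands"]}

```bash
ls; mkdir -p pics
cat > h.py <<'E'
import numpy as np, cv2
from plant import sensors, snapshot, order, ctrl
from scipy.spatial.transform import Rotation as R
def snap(n,f):
    s=snapshot(n); cv2.imwrite('pics/'+f+'.png',s['color']); np.savez('pics/'+f+'.npz',**{k:np.array(v) for k,v in s.items()}); return s
def att(s):
    a=np.array(s['attitude'],float)
    return a if a.shape==(3,3) else R.from_euler('xyz',a,degrees=True).as_matrix()
def cloud(s):
    z=s['z_map'];K=np.array(s['mtx']);h,w=z.shape
    u,v=np.meshgrid(np.arange(w),np.arange(h))
    p=np.stack([(u-K[0,2])/K[0,0]*z,(v-K[1,2])/K[1,1]*z,z],-1)
    return p@att(s).T+np.array(s['xyz'])
E
python3 - <<'E'
from h import *
for n in('scene','top','wrist'):
    s=snap(n,n+'0'); print(n,s['xyz'],s['attitude'],s['mtx'])
print(sensors.get_obs(),ctrl.grasp_offset)
E
```

```text
pics
scene [-0.14073623 -0.89618716  0.71327692] [-126.52105679    0.29765806  -50.09554605] [[526.126168     0.         282.37871291]
 [  0.         526.126168   211.17381349]
 [  0.           0.           1.        ]]
top [ 0.37365067 -0.35618414  1.16125198] [-171.80104679    0.71808217  -91.32511073] [[520.61108092   0.         282.00697645]
 [  0.         520.61108092 206.27241708]
 [  0.           0.           1.        ]]
wrist [ 0.17792111 -0.6563751   0.3845122 ] [ 1.63289194e+02 -5.62821827e-02  1.11777212e+02] [[307.09567948   0.         277.58898224]
 [  0.         307.09567948 210.23480027]
 [  0.           0.           1.        ]]
{'clock': 0.15, 'joint_pos': array([-5.17312834e+01,  2.05824332e+01,  6.46011079e-01, -1.42492965e-02,
       -7.01366117e+01, -1.65064838e+01]), 'qvel': array([-0.01933552, -0.09082392,  0.17226654,  0.09295497,  0.00401275,
       -0.03515868]), 'tau': array([-1.04921139e-03, -5.83275819e+01,  2.93288916e+01,  7.00100675e+00,
        8.73333629e-03, -1.20231989e-04]), 'tool_pos': array([ 0.25007463, -0.62653254,  0.20183575]), 'orientation': array([-1.79992092e+02, -7.38304128e-02,  1.11757378e+02]), 'force': array([-0.2372713 ,  0.27881058,  0.42954989]), 'moment': array([-0.02681724, -0.00012997, -0.03308991]), 'opening': 0.08804828895382236} 0.0188
```

View pics/scene0.png

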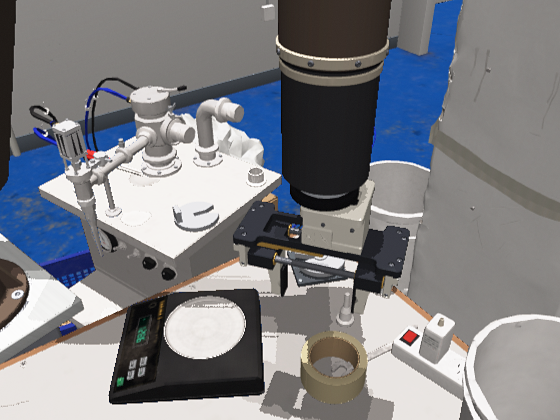

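View pics/top0.png

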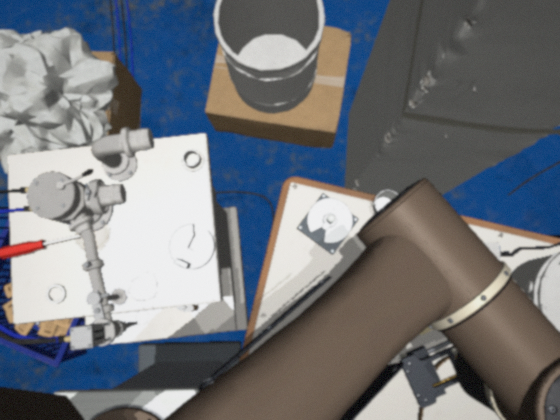

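View pics/wrist0.png

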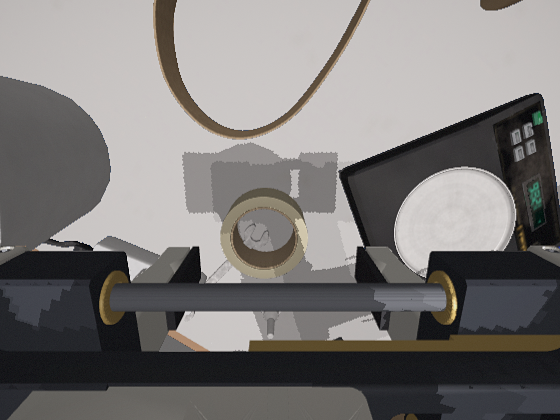

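Run:
```python
from h import *
s=np.load('pics/top0.npz'); c=s['color']
cv2.imwrite('pics/tA.png',np.hstack([cv2.resize(c[205:285,155:235],(400,400),interpolation=2),cv2.resize(c[180:260,290:370],(400,400),interpolation=2)]))
p=cloud(s)
for (u,v) in [(192,245),(205,255),(180,240),(179,228),(188,240),(196,238),(331,219),(318,210),(192,159),(385,200),(345,208),(215,290),(270,300),(215,200),(230,250),(115,140),(130,140),(70,200),(96,260),(100,240)]: print((u,v),p[v,u].round(4))
s=np.load('pics/scene0.npz'); c=s['color']
cv2.imwrite('pics/sA.png',cv2.resize(c[130:300,60:380],(800,425),interpolation=2))
```

```text
(192, 245) [ 0.4591 -0.1417 -0.0037]
(205, 255) [ 0.4352 -0.1734  0.0121]
(180, 240) [ 0.4697 -0.1179  0.0116]
(179, 228) [ 0.4966 -0.1153  0.0108]
(188, 240) [ 0.4696 -0.135   0.0081]
(196, 238) [ 4.744e-01 -1.513e-01 -3.000e-04]
(331, 219) [ 0.5012 -0.4486  0.0724]
(318, 210) [ 0.527  -0.4246  0.0279]
(192, 159) [ 0.6581 -0.1402 -0.01  ]
(385, 200) [ 0.55   -0.578  -0.0015]
(345, 208) [ 0.5299 -0.4838  0.0287]
(215, 290) [ 3.584e-01 -1.933e-01 -3.000e-04]
(270, 300) [ 0.3338 -0.3142 -0.0025]
(215, 200) [ 0.6078 -0.1522 -0.3027]
(230, 250) [ 0.488  -0.1517 -0.6813]
(115, 140) [ 0.6545 -0.0241  0.1777]
(130, 140) [ 0.6523 -0.055   0.1826]
(70, 200) [0.5338 0.0494 0.2028]
(96, 260) [0.4242 0.0245 0.1292]
(100, 240) [ 0.4752  0.065  -0.0017]
```

View pics/tA.png

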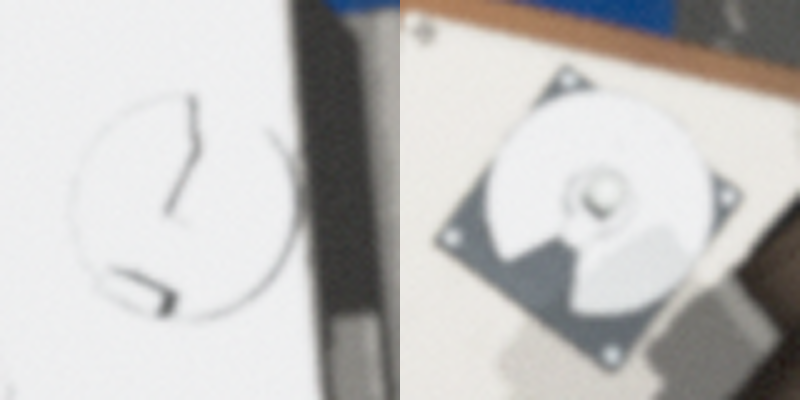

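View pics/sA.png

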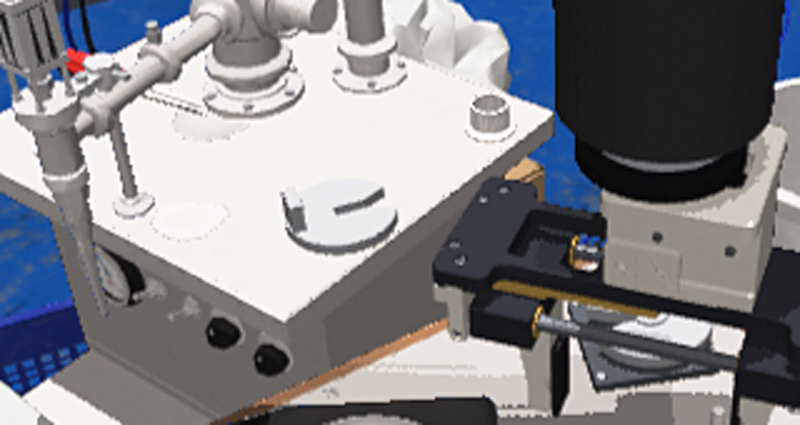

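Run:
```python
from h import *
for n in('top0','scene0'):
    s=np.load(f'pics/{n}.npz'); p=cloud(s)
    def reg(x0,x1,y0,y1,z0,z1):
        m=(p[...,0]>x0)&(p[...,0]<x1)&(p[...,1]>y0)&(p[...,1]<y1)&(p[...,2]>z0)&(p[...,2]<z1); return p[m]
    for nm,r in dict(tablemach=(.35,.4,-.2,-.1,-.01,.01),lug=(.38,.46,-.17,-.08,.03,.06),disc=(.38,.53,-.21,-.07,.008,.02),knob=(.46,.55,-.5,-.4,.06,.085),nozzle=(.3,.42,-.62,-.48,.05,.085),cwt=(.43,.58,-.53,-.37,.02,.04),plate=(.40,.60,-.55,-.35,.006,.014)).items():
        q=reg(*r)
        if len(q): print(n,nm,len(q),q.mean(0).round(4),np.median(q,0).round(4),q.min(0).round(4),q.max(0).round(4))
    # circle fit
    q=reg(.38,.53,-.21,-.07,.007,.018)
    if len(q)>50:
        h=cv2.convexHull((q[:,:2]*1e4).astype(np.float32)); print('disc circ',cv2.minEnclosingCircle(h))
    if n=='top0':
        q=reg(.43,.58,-.53,-.37,.022,.034); h=cv2.convexHull((q[:,:2]*1e4).astype(np.float32)); print('cw circ',cv2.minEnclosingCircle(h))
```

```text
top0 tablemach 1034 [ 0.375  -0.15   -0.0019] [ 0.375  -0.1497 -0.0019] [ 0.35  -0.2   -0.009] [ 0.4    -0.1     0.0057]
top0 lug 80 [ 0.4175 -0.127   0.0377] [ 0.4178 -0.1268  0.0379] [ 0.4069 -0.1405  0.0305] [ 0.427  -0.1124  0.0428]
top0 disc 1117 [ 0.454  -0.1436  0.0109] [ 0.4525 -0.1418  0.0107] [ 0.4073 -0.1936  0.008 ] [ 0.5053 -0.0949  0.0194]
top0 knob 56 [ 0.5038 -0.4497  0.0679] [ 0.5038 -0.4491  0.0679] [ 0.4957 -0.4579  0.0601] [ 0.513  -0.4426  0.0729]
top0 cwt 1375 [ 0.5069 -0.4525  0.0268] [ 0.508  -0.4551  0.0268] [ 0.4544 -0.4994  0.02  ] [ 0.5538 -0.4016  0.0353]
top0 plate 542 [ 0.4804 -0.4336  0.0093] [ 0.4783 -0.4328  0.0091] [ 0.431  -0.5485  0.0061] [ 0.5675 -0.3778  0.0138]
disc circ ((4557.22265625, -1438.5556640625), 500.1607666015625)
cw circ ((5044.0654296875, -4500.13623046875), 498.6019287109375)
scene0 tablemach 699 [ 0.3746 -0.1523 -0.0023] [ 0.3747 -0.1537 -0.0023] [ 0.3502 -0.1999 -0.0098] [ 0.3999 -0.1002  0.0019]
scene0 lug 62 [ 0.4144 -0.127   0.0363] [ 0.4144 -0.1283  0.0366] [ 0.4047 -0.1395  0.0302] [ 0.4258 -0.1091  0.0401]
scene0 disc 726 [ 0.451  -0.145   0.0101] [ 0.4507 -0.143   0.0099] [ 0.4032 -0.1934  0.008 ] [ 0.5038 -0.0921  0.0199]
scene0 nozzle 45 [ 0.4155 -0.57    0.059 ] [ 0.415  -0.5704  0.0582] [ 0.4123 -0.5736  0.0509] [ 0.4198 -0.5645  0.068 ]
scene0 cwt 432 [ 0.49   -0.4657  0.0253] [ 0.4918 -0.4683  0.0256] [ 0.4525 -0.4983  0.02  ] [ 0.5248 -0.4047  0.0324]
scene0 plate 366 [ 0.464  -0.4483  0.0081] [ 0.459  -0.452   0.0078] [ 0.4286 -0.5085  0.006 ] [ 0.5217 -0.3786  0.0137]
disc circ ((4552.333984375, -1427.97509765625), 522.1249389648438)
```

Emit:
send_rows(
  commands=[
    [0, [0.06, 0.18, 0], [0, 0, 0.02]],
    [0, [0.06, 0.18, 0], [0, 0, 0.02]],
    [0, [0.06, 0.18, 0], [0, 0, 0.02]],
    [0, [0.06, 0.18, 0], [0, 0, 0.02]],
    [0, [0.06, 0.18, 0], [0, 0, 0.02]],
    [0, [0.06, 0.18, 0], [0, 0, 0.02]],
    [0, [0.06, 0.18, 0], [0, 0, 0]],
    [0, [0.06, 0.18, 0], [0, 0, 0]],
    [0, [0.06, 0.18, 0], [0, 0, 0]],
    [0, [0.06, 0.18, 0], [0, 0, 0]],
  ],
)

```text
clock: 1.15
tool_pos: [0.3984, -0.1639, 0.1969]
orientation: [-180.0, -0.3, 156.3]
force: [1.8, -0.8, -0.4]
opening: 0.0873
```

Emit:
send_rows(
  commands=[
    [0, [0, 0, 0], [0, 0, 0]],
    [0, [0, 0, 0], [0, 0, 0]],
  ],
)

```text
clock: 1.35
tool_pos: [0.4002, -0.1584, 0.1973]
orientation: [180.0, -0.3, 156.8]
force: [0.2, 0.3, -0.5]
opening: 0.0877
```

Run:
```python
from h import *
s=snap('wrist','w1'); t=snap('top','t1'); c=snap('scene','s1')
o=sensors.get_obs(); print(o['clock'],o['tool_pos'],o['orientation'],o['force'])
cv2.imwrite('pics/m1.png',np.vstack([np.hstack([cv2.resize(s['color'],(400,300)),cv2.resize(c['color'],(400,300))]),np.hstack([cv2.resize(t['color'],(400,300)),cv2.resize(t['color'][160:280,280:440],(400,300))])]))
```

```text
1.5 [ 0.39973968 -0.16017538  0.1971695 ] [179.97533954  -0.27619938 156.57219084] [ 0.38853983 -0.92460529  0.2576841 ]
```

View pics/m1.png

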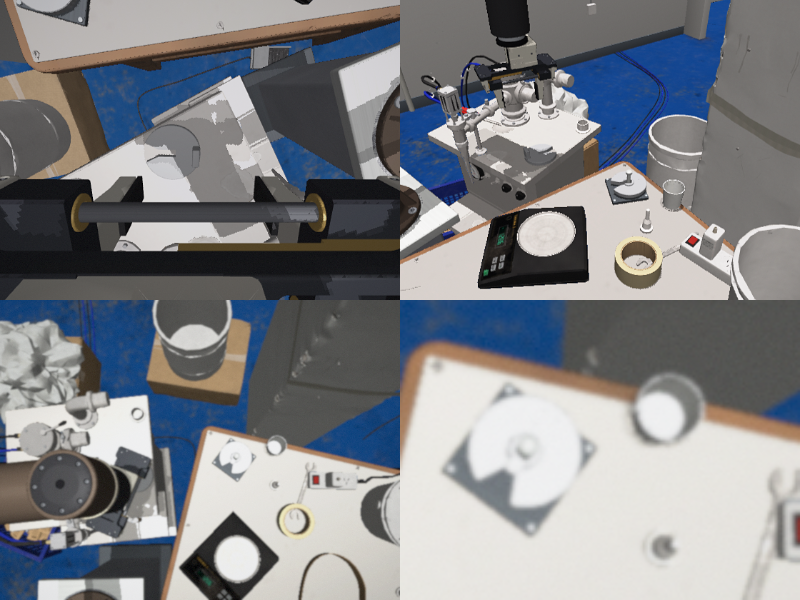

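Run:
```python
from h import *
s=np.load('pics/w1.npz'); p=cloud(s); print(s['xyz'])
def reg(p,x0,x1,y0,y1,z0,z1):
    m=(p[...,0]>x0)&(p[...,0]<x1)&(p[...,1]>y0)&(p[...,1]<y1)&(p[...,2]>z0)&(p[...,2]<z1); return p[m]
q=reg(p,.38,.46,-.17,-.08,.034,.06); print('lug',len(q),q.mean(0),q.min(0),q.max(0))
if len(q)>5: print(cv2.minAreaRect((q[:,:2]*1e3).astype(np.float32)))
q=reg(p,.38,.53,-.21,-.07,.006,.018); h=cv2.convexHull((q[:,:2]*1e4).astype(np.float32)); print(len(q),cv2.minEnclosingCircle(h))
q=reg(p,.33,.38,-.2,-.1,-.02,.02); print('mach',np.median(q,0))
c=s['color']; cv2.imwrite('pics/w1c.png',cv2.resize(c[150:270,180:320],(700,600),interpolation=2))
t=np.load('pics/t1.npz'); p=cloud(t)
for nm,r in dict(knob=(.46,.55,-.5,-.4,.062,.085),tab=(.5,.6,-.4,-.3,-.03,.02),bk=(.5,.62,-.62,-.5,.05,.07),nz=(.38,.45,-.6,-.54,.05,.075)).items():
    q=reg(p,*r); print(nm,len(q),np.median(q,0),q.min(0),q.max(0))
cv2.imwrite('pics/t1c.png',cv2.resize(t['color'][185:255,297:367],(600,600),interpolation=2))
```

```text
[ 0.37029748 -0.23112226  0.38000714]
lug 252 [ 0.41905728 -0.12569054  0.04032082] [ 0.40863071 -0.13969939  0.0342105 ] [ 0.42951822 -0.11012601  0.04272103]
((418.9977722167969, -124.71798706054688), (29.564281463623047, 11.642558097839355), 66.26634979248047)
3961 ((4578.0302734375, -1421.83740234375), 502.816162109375)
mach [ 0.35555388 -0.15105523  0.00056787]
knob 55 [ 0.50404931 -0.44943294  0.06739806] [ 0.49570713 -0.45770512  0.06231803] [ 0.51293495 -0.44244312  0.07362741]
tab 1219 [ 0.54392521 -0.36841598 -0.00193923] [ 0.50006402 -0.39995817 -0.01372862] [ 0.59996627 -0.32421651  0.01207921]
bk 128 [ 0.5399707  -0.58262843  0.05868843] [ 0.50588447 -0.60094055  0.05004906] [ 0.56205348 -0.54402463  0.06550634]
nz 17 [ 0.41733199 -0.5689441   0.06576677] [ 0.41462205 -0.5744972   0.05643563] [ 0.42112851 -0.56646364  0.07108914]
```

View pics/w1c.png

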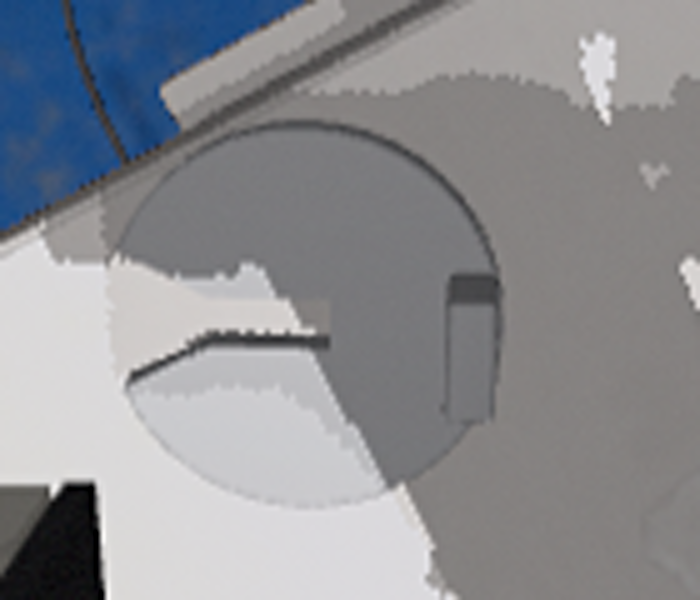

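View pics/t1c.png

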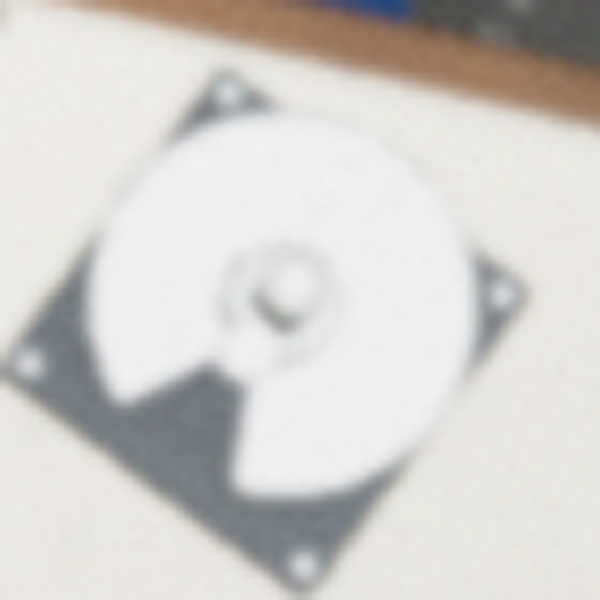

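Emit:
send_rows(
  commands=[
    [0, [0.019, 0.034, -0.137], [0, 0, 0]],
    [0, [0.019, 0.034, -0.137], [0, 0, 0]],
    [0, [0.019, 0.034, -0.137], [0, 0, 0]],
    [0, [0.019, 0.034, -0.137], [0, 0, 0]],
    [0, [0, 0, 0], [0, 0, 0]],
    [0, [0, 0, 0], [0, 0, 0]],
  ],
)

```text
clock: 2.1
tool_pos: [0.418, -0.134, 0.0576]
orientation: [-180.0, -0.1, 155.7]
force: [0.7, -0.9, 0.5]
opening: 0.0879
```

Run:
```python
from h import *
s=snap('wrist','w2')
o=sensors.get_obs(); print(o['clock'],o['tool_pos'],o['orientation'],o['force'])
```

```text
2.15 [ 0.41794646 -0.13387132  0.05769442] [ 1.79975173e+02 -7.47324702e-02  1.55650491e+02] [-0.53496898  0.33819103  0.11362417]
```

View pics/w2.png

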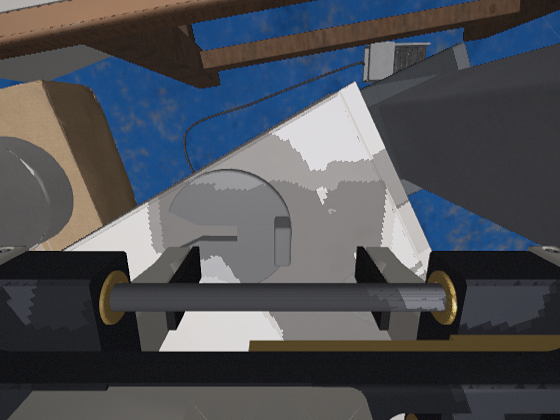

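Run:
```python
from h import *
s=np.load('pics/w2.npz'); p=cloud(s)
m=(p[...,0]>.38)&(p[...,0]<.46)&(p[...,1]>-.17)&(p[...,1]<-.08)&(p[...,2]>.034)&(p[...,2]<.05)
v,u=np.where(m); k=(u>250)&(u<310)&(v>200)&(v<275); q=p[v[k],u[k]]
print(len(q),q.mean(0),q[:,2].max(),cv2.minAreaRect((q[:,:2]*1e3).astype(np.float32)))
```

```text
693 [ 0.41868283 -0.12602984  0.04019779] 0.04250374731539261 ((419.0406494140625, -124.88912963867188), (30.216394424438477, 11.60979175567627), 65.57981872558594)
```

Emit:
send_rows(
  commands=[
    [0, [0.004, 0.036, 0], [0, 0, 0]],
    [0, [0, 0, -0.08], [0, 0, 0]],
    [0, [0, 0, -0.06], [0, 0, 0]],
    [0, [0, 0, -0.03], [0, 0, 0]],
    [0, [0, 0, 0], [0, 0, 0]],
  ],
)

```text
clock: 2.65
tool_pos: [0.4246, -0.1248, 0.0214]
orientation: [179.6, 0.6, 155.5]
force: [0.1, 0.8, 0.4]
opening: 0.0876
```

Emit:
send_rows(
  commands=[
    [0, [-0.02, 0, -0.02], [0, 0, 0]],
    [0, [0, 0, 0], [0, 0, 0]],
  ],
)

```text
clock: 2.85
tool_pos: [0.4203, -0.1246, 0.0176]
orientation: [179.5, 0.8, 155.5]
force: [-0.1, 0.2, -0.3]
opening: 0.0879
```

Run:
```python
from h import *
o=sensors.get_obs(); print(o['clock'],o['tool_pos'],o['orientation'],o['force'],o['qvel'])
m=R.from_euler('xyz',o['orientation'],degrees=True).as_matrix(); print(m)
```

```text
2.85 [ 0.42034699 -0.12464082  0.01764652] [179.49645141   0.76771055 155.45765857] [-0.11732046  0.2387317  -0.30827745] [ 0.14257069 -0.91054779  1.98362947  0.78760122 -0.95014064  0.00881025]
[[-0.90957291  0.41524243  0.01583812]
 [ 0.4153283   0.90966835  0.00242934]
 [-0.01339868  0.00878768 -0.99987162]]
```

Emit:
send_rows(
  commands=[
    [0, [-0.006, 0, -0.008], [-0.0004, 0.0025, 0]],
    [0, [0, 0, 0], [0, 0, 0]],
  ],
)

```text
clock: 3.05
tool_pos: [0.4193, -0.1246, 0.0165]
orientation: [180.0, 0.0, 155.5]
force: [-0.0, -0.4, -0.4]
opening: 0.0876
```

```bash
cat >> h.py <<'E'
def st():
    o=sensors.get_obs()
    m=R.from_euler('xyz',o['orientation'],degrees=True).as_matrix()
    w=np.cross(m[:,2],[0,0,-1])/(2*np.pi)
    print('t',round(float(o['clock']),2),'tcp',o['tool_pos'].round(4),'yaw',o['orientation'][2].round(2),'tiltfix',w[:2].round(4),'F',o['force'].round(2),'M',o['moment'].round(2),'op',round(o['opening'],4),'qv',np.abs(o['qvel']).max().round(2)); return o
E
python3 -c "
from h import *
st()"
```

```text
t 3.05 tcp [ 0.4193 -0.1246  0.0165] yaw 155.48 tiltfix [0.     0.0001] F [-0.03 -0.42 -0.39] M [0.08 0.07 0.01] op 0.0876 qv 1.16
```

Emit:
send_rows(
  commands=[
    [0, [0, 0, -0.005], [0, 0, 0]],
    [1, [0, 0, 0], [0, 0, 0]],
    [1, [0, 0, 0], [0, 0, 0]],
    [1, [0, 0, 0], [0, 0, 0]],
    [1, [0, 0, 0], [0, 0, 0]],
    [1, [0, 0, 0], [0, 0, 0]],
    [1, [0, 0, 0], [0, 0, 0]],
    [1, [0, 0, 0], [0, 0, 0]],
    [1, [0, 0, 0], [0, 0, 0]],
  ],
)

```text
clock: 3.95
tool_pos: [0.4197, -0.1246, 0.0155]
orientation: [180.0, 0.1, 155.5]
force: [0.4, -0.1, -0.1]
opening: 0.0294
```

```bash
python3 -c "
from h import *
st()"
```

```text
t 3.95 tcp [ 0.4197 -0.1246  0.0155] yaw 155.48 tiltfix [0.     0.0002] F [ 0.43 -0.12 -0.11] M [0.07 0.08 0.02] op 0.0294 qv 0.05
```

Emit:
send_rows(
  commands=[
    [1, [0, 0, 0], [0, 0, 0]],
    [1, [0, 0, 0], [0, 0, 0]],
    [1, [0, 0, 0], [0, 0, 0]],
    [1, [0, 0, 0], [0, 0, 0]],
  ],
)

```text
clock: 4.35
tool_pos: [0.4207, -0.1247, 0.0165]
orientation: [180.0, 0.1, 155.5]
force: [-0.0, 0.4, -0.9]
opening: 0.0013
```

```bash
python3 -c "
from h import *
st()"
```

```text
t 4.35 tcp [ 0.4207 -0.1247  0.0165] yaw 155.54 tiltfix [0.0001 0.0004] F [-0.04  0.4  -0.89] M [ 0.01  0.11 -0.02] op 0.0013 qv 0.37
```

Run:
```python
from h import *
s=snap('wrist','w3');c=snap('scene','s3');st()
cv2.imwrite('pics/m3.png',np.hstack([cv2.resize(s['color'][150:330,160:400],(400,300)),cv2.resize(c['color'][120:270,90:290],(400,300))]))
```

```text
t 4.45 tcp [ 0.4205 -0.1247  0.0163] yaw 155.52 tiltfix [0.0001 0.0003] F [-0.3   0.19  3.18] M [ 0.05 -0.17 -0.  ] op 0.0006 qv 0.15
```

View pics/m3.png

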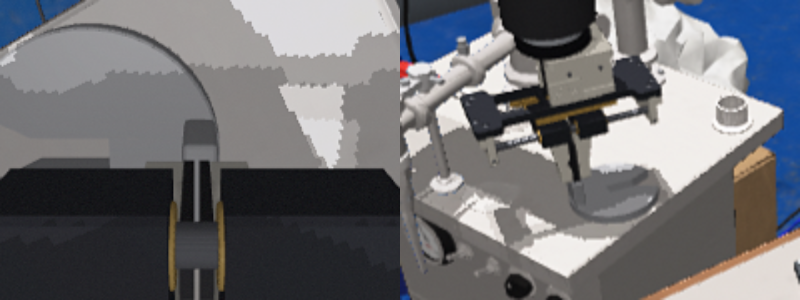

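Run:
```python
from h import *
s=np.load('pics/w3.npz');c=np.load('pics/s3.npz')
cv2.imwrite('pics/m3b.png',np.hstack([cv2.resize(s['color'][190:330,230:330],(428,600),interpolation=2),cv2.resize(c['color'][180:235,145:180],(372,600),interpolation=2)]))
p=cloud(s)
m=(p[...,0]>.36)&(p[...,0]<.5)&(p[...,1]>-.2)&(p[...,1]<-.05)&(p[...,2]>.034)&(p[...,2]<.0435)
v,u=np.where(m); print(len(v))
for a in range(0,len(v),max(1,len(v)//25)): print(u[a],v[a],p[v[a],u[a]].round(4))
```

```text
384
279 232 [ 0.4136 -0.1392  0.0343]
272 234 [ 0.4176 -0.1402  0.0357]
287 234 [ 0.4097 -0.1367  0.0359]
283 235 [ 0.4118 -0.1378  0.0378]
278 236 [ 0.4143 -0.139   0.0395]
272 237 [ 0.4174 -0.1402  0.0406]
287 237 [ 0.4099 -0.1366  0.0399]
281 238 [ 0.4132 -0.1376  0.0404]
274 239 [ 0.4167 -0.1391  0.0416]
289 239 [ 0.4094 -0.1349  0.0397]
282 240 [ 0.4132 -0.1362  0.0401]
275 241 [ 0.417  -0.1373  0.0402]
290 241 [ 0.4095 -0.1334  0.0391]
283 242 [ 0.4131 -0.1349  0.0403]
276 243 [ 0.4169 -0.136   0.0403]
269 244 [ 0.4211 -0.1364  0.0387]
284 244 [ 0.4132 -0.1335  0.04  ]
277 245 [ 0.4171 -0.1342  0.0391]
270 246 [ 0.4207 -0.1357  0.0403]
285 246 [ 0.4132 -0.132   0.0398]
279 247 [ 0.4159 -0.1342  0.0431]
285 248 [ 0.4132 -0.1322  0.0428]
277 256 [ 0.4198 -0.1283  0.0398]
278 263 [ 0.4211 -0.1241  0.0398]
277 271 [ 0.4235 -0.1201  0.0406]
278 278 [ 0.4249 -0.1157  0.0405]
```

View pics/m3b.png

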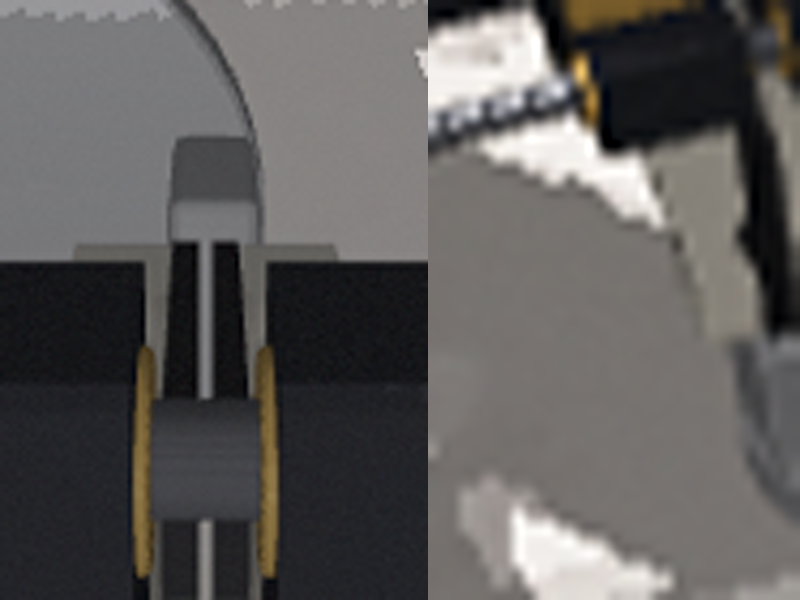

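Run:
```python
from h import *
s=np.load('pics/w3.npz');p=cloud(s)
for v in range(228,300,5): print(v,[tuple(p[v,u].round(3)) for u in (262,268,272,274,278,282,286,290)])
c=np.load('pics/s3.npz');p=cloud(c);print('scene')
for v in range(195,240,4): print(v,[tuple(p[v,u].round(3)) for u in (166,170,173,176,178)])
```

```text
228 [(np.float64(0.426), np.float64(-0.138), np.float64(0.012)), (np.float64(0.422), np.float64(-0.137), np.float64(0.012)), (np.float64(0.418), np.float64(-0.14), np.float64(0.026)), (np.float64(0.417), np.float64(-0.14), np.float64(0.026)), (np.float64(0.414), np.float64(-0.139), np.float64(0.026)), (np.float64(0.412), np.float64(-0.138), np.float64(0.026)), (np.float64(0.41), np.float64(-0.137), np.float64(0.026)), (np.float64(0.41), np.float64(-0.131), np.float64(0.011))]
233 [(np.float64(0.427), np.float64(-0.136), np.float64(0.013)), (np.float64(0.424), np.float64(-0.134), np.float64(0.013)), (np.float64(0.417), np.float64(-0.141), np.float64(0.035)), (np.float64(0.417), np.float64(-0.14), np.float64(0.034)), (np.float64(0.415), np.float64(-0.139), np.float64(0.034)), (np.float64(0.412), np.float64(-0.138), np.float64(0.036)), (np.float64(0.41), np.float64(-0.137), np.float64(0.035)), (np.float64(0.411), np.float64(-0.128), np.float64(0.011))]
238 [(np.float64(0.429), np.float64(-0.132), np.float64(0.012)), (np.float64(0.425), np.float64(-0.131), np.float64(0.013)), (np.float64
[... 9105 characters left out ...]
0.144), np.float64(-0.0)), (np.float64(0.398), np.float64(-0.144), np.float64(-0.002))]
235 [(np.float64(0.37), np.float64(-0.138), np.float64(0.0)), (np.float64(0.379), np.float64(-0.14), np.float64(-0.004)), (np.float64(0.382), np.float64(-0.147), np.float64(-0.002)), (np.float64(0.386), np.float64(-0.152), np.float64(-0.003)), (np.float64(0.388), np.float64(-0.156), np.float64(-0.001))]
239 [(np.float64(0.363), np.float64(-0.147), np.float64(-0.001)), (np.float64(0.369), np.float64(-0.152), np.float64(-0.002)), (np.float64(0.374), np.float64(-0.155), np.float64(-0.004)), (np.float64(0.375), np.float64(-0.164), np.float64(-0.0)), (np.float64(0.379), np.float64(-0.166), np.float64(-0.002))]
```

Run:
```python
from h import *
c=np.load('pics/s3.npz')
cv2.imwrite('pics/m3c.png',cv2.resize(c['color'][165:240,140:240],(800,600),interpolation=2))
```

```text
(no output)
```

View pics/m3c.png

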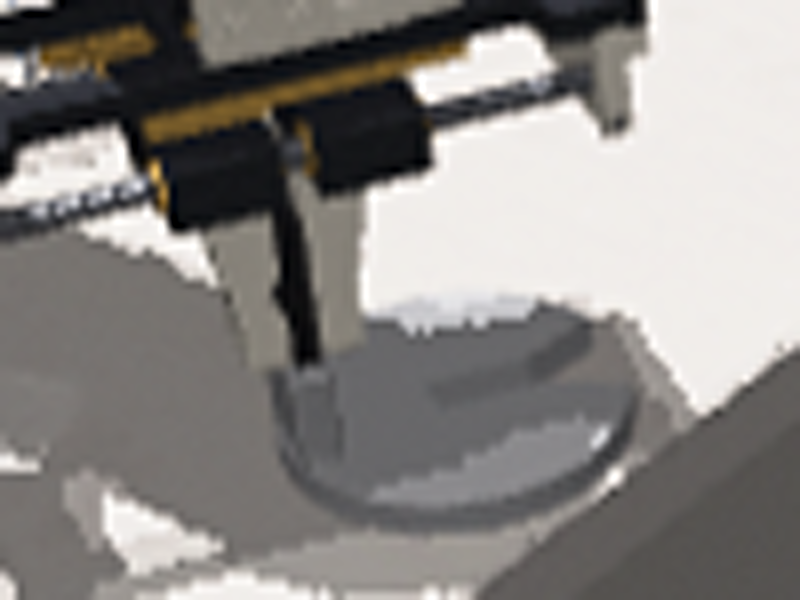

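Run:
```python
from h import *
s=np.load('pics/w2.npz');p=cloud(s)
f=lambda a:' '.join('%.3f'%x for x in a)
for u in (172,180,190,197,360,366,375,385):
    print(u,[f(p[v,u]) for v in (246,250,256,262,280,300,320,328)])
c=np.load('pics/s1.npz')
cv2.imwrite('pics/m3d.png',np.hstack([cv2.resize(s['color'][230:350,130:250],(400,400),interpolation=2),cv2.resize(c['color'][20:120,20:220],(400,200)).repeat(2,0)]))
st()
```

```text
172 ['0.510 -0.148 0.000', '0.465 -0.168 0.090', '0.462 -0.167 0.098', '0.460 -0.166 0.105', '0.456 -0.163 0.120', '0.433 -0.173 0.165', '0.461 -0.149 0.128', '0.463 -0.146 0.128']
180 ['0.504 -0.145 -0.000', '0.461 -0.166 0.090', '0.458 -0.165 0.099', '0.459 -0.163 0.101', '0.455 -0.160 0.117', '0.431 -0.173 0.165', '0.462 -0.145 0.122', '0.545 -0.073 -0.001']
190 ['0.491 -0.145 0.012', '0.457 -0.163 0.088', '0.456 -0.162 0.095', '0.455 -0.161 0.100', '0.458 -0.153 0.102', '0.429 -0.171 0.165', '0.531 -0.078 0.001', '0.536 -0.070 0.000']
197 ['0.485 -0.143 0.012', '0.454 -0.161 0.086', '0.456 -0.158 0.087', '0.457 -0.156 0.089', '0.461 -0.147 0.091', '0.427 -0.171 0.165', '0.526 -0.075 0.000', '0.530 -0.068 0.001']
360 ['0.365 -0.082 0.000', '0.374 -0.125 0.088', '0.375 -0.123 0.090', '0.376 -0.121 0.091', '0.380 -0.113 0.095', '0.385 -0.152 0.165', '0.390 -0.013 -0.000', '0.393 -0.005 0.000']
366 ['0.361 -0.080 0.000', '0.371 -0.124 0.088', '0.373 -0.125 0.095', '0.374 -0.126 0.103', '0.378 -0.117 0.104', '0.384 -0.151 0.166', '0.385 -0.011 0.000', '0.388 -0.003 0.001']
375 ['0.354 -0.077 0.000', '0.367 -0.124 0.091', '0.369 -0.125 0.099', '0.370 -0.124 0.102', '0.375 -0.124 0.117', '0.381 -0.151 0.166', '0.382 -0.108 0.122', '0.380 0.001 -0.000']
385 ['0.346 -0.074 0.001', '0.362 -0.122 0.091', '0.364 -0.123 0.099', '0.366 -0.123 0.105', '0.371 -0.124 0.120', '0.379 -0.149 0.165', '0.378 -0.112 0.129', '0.380 -0.108 0.129']
t 4.45 tcp [ 0.4205 -0.1247  0.0163] yaw 155.52 tiltfix [0.0001 0.0003] F [-0.3   0.19  3.18] M [ 0.05 -0.17 -0.  ] op 0.0006 qv 0.15
```

View pics/m3d.png

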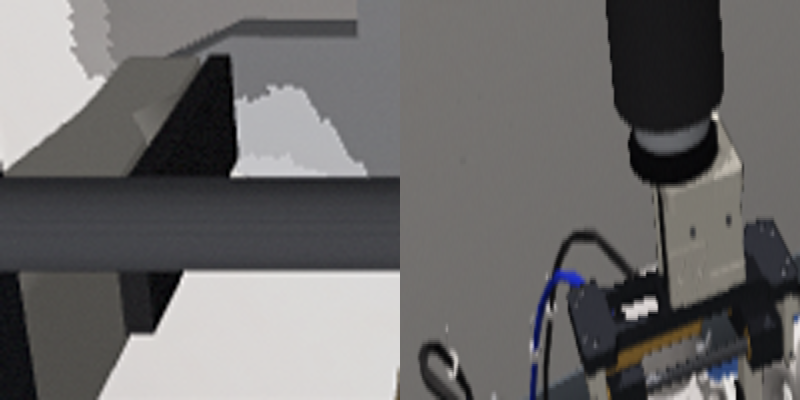

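Emit:
send_rows(
  commands=[
    [0.4, [0, 0, 0], [0, 0, 0]],
    [0.4, [0, 0, 0], [0, 0, 0]],
    [0.4, [0, 0, 0], [0, 0, 0]],
    [0.4, [0, 0, 0], [0, 0, 0]],
    [0.4, [0, 0, 0], [0, 0, 0]],
    [0.4, [0, 0, 0], [0, 0, 0]],
    [0.4, [0, 0, 0], [0, 0, 0]],
    [0.4, [0, 0, 0], [0, 0, 0]],
    [0.4, [-0.004, -0.001, 0], [0, 0, 0]],
  ],
)

```text
clock: 5.35
tool_pos: [0.419, -0.1249, 0.0158]
orientation: [-180.0, 0.1, 155.5]
force: [-0.3, -0.7, -0.4]
opening: 0.0522
```

```bash
python3 -c "
from h import *
st()"
```

```text
t 5.35 tcp [ 0.419  -0.1249  0.0158] yaw 155.51 tiltfix [0.0001 0.0002] F [-0.31 -0.74 -0.44] M [ 0.08  0.08 -0.01] op 0.0522 qv 1.43
```

Emit:
send_rows(
  commands=[
    [0.4, [0, 0, -0.024], [0, 0, 0]],
    [0.4, [0, 0, -0.024], [0, 0, 0]],
    [0.4, [0, 0, -0.024], [0, 0, 0]],
    [0.4, [0, 0, -0.016], [0, 0, 0]],
    [0.4, [0, 0, 0], [0, 0, 0]],
  ],
)

```text
clock: 5.85
tool_pos: [0.4183, -0.125, -0.0086]
orientation: [-180.0, 0.0, 155.5]
force: [0.8, -0.5, -0.4]
opening: 0.0526
```

Run:
```python
from h import *
st();s=snap('wrist','w4');c=snap('scene','s4')
cv2.imwrite('pics/m4.png',np.hstack([cv2.resize(s['color'][190:310,220:340],(400,400)),cv2.resize(c['color'][165:240,140:215],(400,400),interpolation=2)]))
```

```text
t 5.85 tcp [ 0.4183 -0.125  -0.0086] yaw 155.5 tiltfix [0.0001 0.    ] F [ 0.82 -0.51 -0.39] M [0.04 0.07 0.01] op 0.0526 qv 0.25
```

View pics/m4.png

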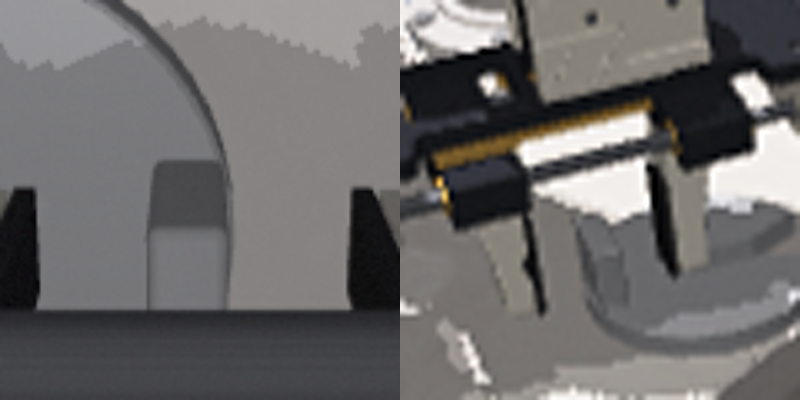

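Emit:
send_rows(
  commands=[
    [1, [0, 0, 0], [0, 0, 0]],
    [1, [0, 0, 0], [0, 0, 0]],
    [1, [0, 0, 0], [0, 0, 0]],
    [1, [0, 0, 0], [0, 0, 0]],
    [1, [0, 0, 0], [0, 0, 0]],
    [1, [0, 0, 0], [0, 0, 0]],
    [1, [0, 0, 0], [0, 0, 0]],
    [1, [0, 0, 0], [0, 0, 0]],
    [1, [0, 0, 0], [0, 0, 0]],
  ],
)

```text
clock: 6.85
tool_pos: [0.4195, -0.1249, -0.0073]
orientation: [180.0, 0.2, 155.5]
force: [0.8, 0.5, -0.1]
opening: 0.012
```

Run:
```python
from h import *
st()
```

```text
t 6.85 tcp [ 0.4195 -0.1249 -0.0073] yaw 155.51 tiltfix [0.0001 0.0004] F [ 0.77  0.47 -0.09] M [0.09 0.1  0.06] op 0.012 qv 0.07
```

Emit:
send_rows(
  commands=[
    [1, [0, 0, 0.02], [0, 0, 0]],
    [1, [0, 0, 0.06], [0, 0, 0]],
    [1, [0, 0, 0.12], [0, 0, 0]],
    [1, [0, 0, 0.12], [0, 0, 0]],
    [1, [0, 0, 0.06], [0, 0, 0]],
    [1, [0, 0, 0.02], [0, 0, 0]],
    [1, [0, 0, 0], [0, 0, 0]],
  ],
)

```text
clock: 7.55
tool_pos: [0.415, -0.1251, 0.0957]
orientation: [-179.9, -0.2, 155.4]
force: [-0.8, -0.2, -1.8]
opening: 0.0118
```

Run:
```python
from h import *
st(); s=snap('wrist','w5');c=snap('scene','s5')
cv2.imwrite('pics/m5.png',np.hstack([cv2.resize(s['color'],(400,300)),cv2.resize(c['color'],(400,300))]))
t=np.load('pics/t1.npz');K=t['mtx'];A=att(t)
def ray(u,v,z):
    d=A@np.array([(u-K[0,2])/K[0,0],(v-K[1,2])/K[1,1],1]); o=t['xyz']; return (o+d*(z-o[2])/d[2])[:2]
g=lambda a,b:(297+a/8.571,185+b/8.571)
print('knob',ray(*g(295,283),.07))
cs=np.array([ray(*g(*k),.010) for k in ((228,68),(527,292),(310,598),(0,372))]); print(cs,cs.mean(0))
d=cs[0]-cs[3]; print(np.degrees(np.arctan2(d[1],d[0])),np.linalg.norm(d)); d=cs[1]-cs[2];print(np.degrees(np.arctan2(d[1],d[0])),np.linalg.norm(d))
p=cloud(t); m=(p[...,2]>.004)&(p[...,0]>.25)&(p[...,0]<.46)&(p[...,1]<-.3)&(p[...,1]>-.52)
q=p[m]; print(q.max(0)); 
for x in np.arange(.3,.46,.02): 
    print(x,[ (lambda k: round(float(k.max()),3) if len(k) else None)(q[(abs(q[:,0]-x)<.01)&(abs(q[:,1]-y)<.01)][:,2]) for y in np.arange(-.5,-.3,.02)])
```

```text
t 7.55 tcp [ 0.415  -0.1251  0.0957] yaw 155.43 tiltfix [ 0.     -0.0007] F [-0.79 -0.19 -1.76] M [0.14 0.09 0.04] op 0.0118 qv 0.48
knob [ 0.50355556 -0.44972924]
[[ 0.56769013 -0.43945815]
 [ 0.5068687  -0.51485579]
 [ 0.42915154 -0.45573462]
 [ 0.48937858 -0.37772331]] [ 0.49827224 -0.44694297]
-38.24954715315686 0.0997190500463774
-37.261053550454534 0.09764870906755733
[ 0.45997931 -0.30737984  1.16125198]
0.3 [0.005, 0.059, 0.062, 0.062, 0.061, 0.06, 0.06, None, 0.006, None]
0.32 [None, None, 0.059, 0.06, 0.061, 0.056, 0.005, None, None, None]
0.34 [None, None, 0.005, 0.057, 0.056, None, None, 0.005, 0.004, None]
0.36000000000000004 [None, None, None, None, 0.004, 0.004, None, None, None, None]
0.38000000000000006 [0.005, None, 0.004, None, None, 0.006, 0.005, 1.161, None, 0.004]
0.4000000000000001 [0.004, 0.005, None, 0.004, None, 0.004, None, None, 0.004, None]
0.4200000000000001 [None, None, None, 0.004, None, 0.006, 0.004, 0.004, None, None]
0.4400000000000001 [None, None, 0.014, 0.013, 0.007, 0.004, 0.004, None, 0.005, None]
0.46000000000000013 [None, 0.011, 0.03, 0.028, 0.013, 0.004, None, None, None, None]
```

View pics/m5.png

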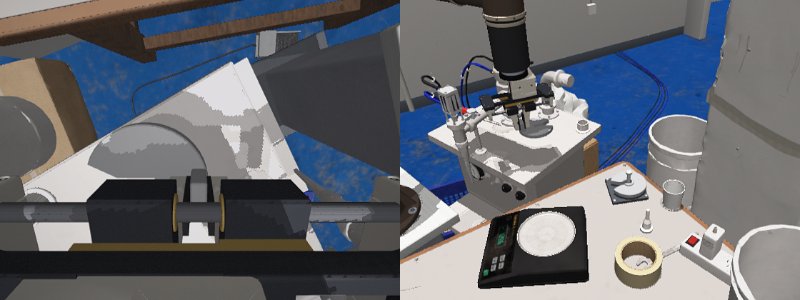

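Emit:
send_rows(
  commands=[
    [1, [0, -0.06, 0], [0, -0.001, -0.006]],
    [1, [0.003, -0.13, 0], [0, 0, -0.006]],
    [1, [0.003, -0.13, 0], [0, 0, -0.006]],
    [1, [0.003, -0.13, 0], [0, 0, -0.006]],
    [1, [0.003, -0.13, 0], [0, 0, -0.006]],
    [1, [0.003, -0.13, 0], [0, 0, -0.006]],
    [1, [0.003, -0.13, 0], [0, 0, 0]],
    [1, [0.003, -0.13, 0], [0, 0, 0]],
    [1, [0, -0.06, 0], [0, 0, 0]],
    [1, [0, 0, 0], [0, 0, 0]],
    [1, [0, 0, 0], [0, 0, 0]],
  ],
)

```text
clock: 8.75
tool_pos: [0.41, -0.3896, 0.078]
orientation: [-179.6, -1.5, 142.0]
force: [-0.6, 0.7, -2.8]
opening: 0.0119
```

Run:
```python
from h import *
st(); s=snap('wrist','w6');c=snap('scene','s6')
cv2.imwrite('pics/m6.png',np.hstack([cv2.resize(s['color'],(400,300)),cv2.resize(c['color'],(400,300))]))
```

```text
t 8.75 tcp [ 0.41   -0.3896  0.078 ] yaw 141.96 tiltfix [-0.0016 -0.004 ] F [-0.61  0.74 -2.77] M [0.09 0.04 0.  ] op 0.0119 qv 1.25
```

View pics/m6.png

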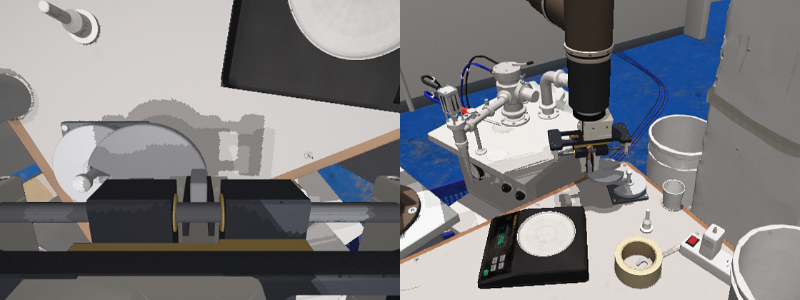

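Emit:
send_rows(
  commands=[
    [1, [0.02, 0.013, 0], [-0.0017, -0.0044, 0.001]],
    [1, [0.02, 0.013, 0], [0, 0, 0]],
    [1, [0, 0, 0], [0, 0, 0]],
    [1, [0, 0, 0], [0, 0, 0]],
  ],
)

```text
clock: 9.25
tool_pos: [0.4214, -0.3792, 0.0791]
orientation: [179.9, 0.2, 142.6]
force: [-0.0, 0.0, -2.1]
opening: 0.012
```

Run:
```python
from h import *
st(); s=snap('wrist','w7');
cv2.imwrite('pics/m7.png',cv2.resize(s['color'][130:300,60:310],(800,544)))
```

```text
t 9.25 tcp [ 0.4214 -0.3792  0.0791] yaw 142.64 tiltfix [0.0002 0.0005] F [-0.01  0.03 -2.15] M [0.05 0.11 0.05] op 0.012 qv 0.84
```

View pics/m7.png

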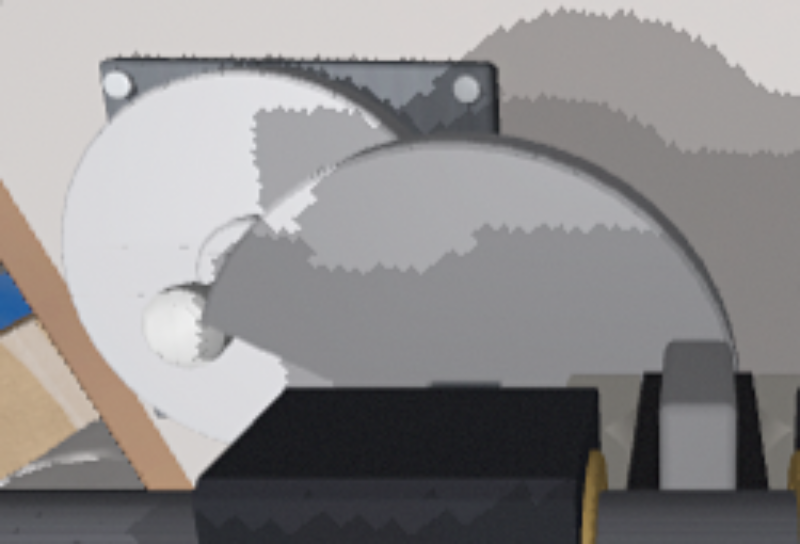

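Run:
```python
from h import *
s=np.load('pics/w7.npz');p=cloud(s);K=s['mtx'];A=att(s);o=s['xyz']
def ray(u,v,z):
    d=A@np.array([(u-K[0,2])/K[0,0],(v-K[1,2])/K[1,1],1]); return (o+d*(z-o[2])/d[2])[:2]
print('knob ray',ray(116.3,231.6,.07))
m=(p[...,0]>.48)&(p[...,0]<.53)&(p[...,1]>-.48)&(p[...,1]<-.42)&(p[...,2]>.065)&(p[...,2]<.076)
v,u=np.where(m); k=u<131; q=p[v[k],u[k]]; print(len(q),q.mean(0),np.median(q[:,2]),cv2.minEnclosingCircle((q[:,:2]*1e3).astype(np.float32)),u[k].min(),u[k].max(),v[k].min(),v[k].max())
m=(p[...,2]>.088)&(p[...,2]<.102)&(p[...,0]>.38)&(p[...,0]<.55)&(p[...,1]<-.33)
v,u=np.where(m); k=(v<252); q=p[v[k],u[k]]; print('disc',len(q),np.median(q[:,2]),cv2.minEnclosingCircle(cv2.convexHull((q[:,:2]*1e3).astype(np.float32))))
# circle fit on edges of far side
from scipy.optimize import least_squares
h=cv2.convexHull((q[:,:2]*1e4).astype(np.float32))[:,0]/1e4
E0=np.array([.4544,-.4046]); 
r=least_squares(lambda c:np.where(abs(np.hypot(*(h-c).T)-.05)<.004,np.hypot(*(h-c).T)-.05,0),E0); print(r.x)
m=(p[...,2]>.114)&(p[...,2]<.13)
v,u=np.where(m); k=(u>262)&(u<295)&(v>225)&(v<290); q=p[v[k],u[k]]; print('lug',len(q),q.mean(0) if len(q) else 0, cv2.minAreaRect((q[:,:2]*1e3).astype(np.float32)) if len(q) else 0)
# lower disc plane
m=(p[...,2]>.024)&(p[...,2]<.034)&(p[...,0]>.45)&(p[...,1]<-.38);q=p[m];print('lower',np.median(q[:,2]),cv2.minEnclosingCircle(cv2.convexHull((q[:,:2]*1e3).astype(np.float32))))
```

```text
knob ray [ 0.50401869 -0.44951429]
480 [ 0.50460649 -0.44920326  0.06988259] 0.07032159017219175 ((505.71771240234375, -449.18377685546875), 9.276135444641113) 104 130 219 244
disc 9699 0.09900309699523993 ((446.17266845703125, -414.17913818359375), 48.26726150512695)
[ 0.45522909 -0.40468114]
lug 982 [ 0.41574202 -0.38704208  0.12477641] ((416.72509765625, -385.2749328613281), (15.297462463378906, 16.25246238708496), 53.57865524291992)
lower 0.028816673392625253 ((503.7095642089844, -492.178466796875), 92.11382293701172)
```

Emit:
send_rows(
  commands=[
    [1, [-0.014, -0.018, 0], [0, 0, 0]],
    [1, [0, 0, -0.036], [0, 0, 0]],
    [1, [0, 0, -0.036], [0, 0, 0]],
    [1, [0, 0, -0.036], [0, 0, 0]],
    [1, [0, 0, -0.036], [0, 0, 0]],
    [1, [0, 0, -0.02], [0, 0, 0]],
    [1, [0, 0, 0], [0, 0, 0]],
  ],
)

```text
clock: 10.0
tool_pos: [0.4167, -0.3841, 0.0333]
orientation: [180.0, 0.1, 142.6]
force: [0.1, -0.1, -3.1]
opening: 0.0116
```

Run:
```python
from h import *
st(); s=snap('wrist','w8');
cv2.imwrite('pics/m8.png',cv2.resize(s['color'][130:300,60:310],(800,544)))
```

```text
t 10.0 tcp [ 0.4167 -0.3841  0.0333] yaw 142.59 tiltfix [0.     0.0002] F [ 0.06 -0.13 -3.11] M [ 0.11  0.15 -0.04] op 0.0116 qv 0.4
```

View pics/m8.png

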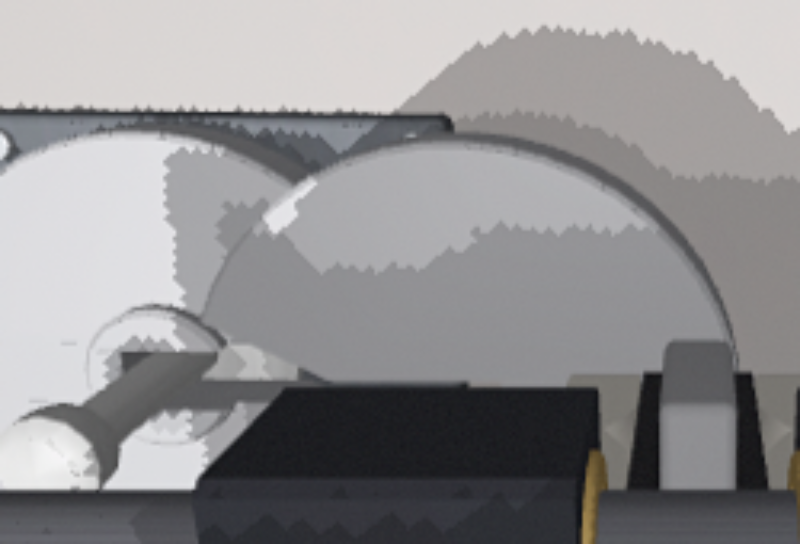

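```bash
cat > rel.py <<'E'
from h import *
def rel(f,tcp,yaw,edge=None):
    s=np.load(f'pics/{f}.npz');p=cloud(s);K=s['mtx'];A=att(s);o=s['xyz']
    a=np.radians(yaw-180);d=np.array([np.cos(a),np.sin(a)]);n=np.array([-d[1],d[0]])
    L=np.stack([(p[...,:2]-tcp[:2])@d-.042,(p[...,:2]-tcp[:2])@n,p[...,2]],-1) # weight frame approx
    def ray(u,v,z):
        r=A@np.array([(u-K[0,2])/K[0,0],(v-K[1,2])/K[1,1],1]); q=(o+r*(z-o[2])/r[2])[:2]-tcp[:2]; return q@d-.042,q@n
    return s,p,L,ray
E
python3 - <<'E'
from rel import *
s,p,L,ray=rel('w8',np.array([.4167,-.3841]),142.6)
for uv in ((163,249.7),(185,249.7),(205,249.7)): print('slot -n edge',ray(*uv,.053))
z=L[...,2]
for z0 in (.044,.048,.052,.056):
    m=(abs(z-z0)<.002)&(L[...,0]>.055)&(L[...,0]<.085)&(abs(L[...,1])<.02); q=L[m]
    if len(q): print(z0,len(q),q.mean(0),q.min(0),q.max(0))
m=(abs(z-.07)<.005)&(L[...,0]>.045)&(L[...,0]<.085)&(abs(L[...,1])<.02);q=L[m];print(len(q),q.mean(0),q.min(0),q.max(0))
E
```

```text
slot -n edge (np.float64(0.024661717336054538), np.float64(-0.005738495880194875))
slot -n edge (np.float64(0.011963775804769691), np.float64(-0.0057494465149256204))
slot -n edge (np.float64(0.0004227309968563714), np.float64(-0.005759399448303979))
0.044 71 [0.06501138 0.00038388 0.04395324] [ 0.06263476 -0.0027453   0.04204694] [0.07069577 0.00598251 0.04594583]
0.048 79 [0.064993   0.00038144 0.04789628] [ 0.06253784 -0.00294997  0.04605681] [0.07067144 0.00623443 0.04997362]
0.052 87 [0.06507609 0.00024256 0.05201166] [ 0.06274505 -0.00305538  0.05002356] [0.07017106 0.00564905 0.05395467]
0.056 41 [6.46125332e-02 4.24419358e-05 5.53361698e-02] [ 0.06268357 -0.00235852  0.05416169] [0.06892183 0.00418083 0.05732036]
726 [ 0.06588927 -0.00034613  0.06934721] [ 0.05829893 -0.00638857  0.06500099] [0.0771573  0.00750105 0.07271947]
```

Emit:
send_rows(
  commands=[
    [1, [0.003, 0.004, 0], [0, 0, 0]],
    [1, [0.016, -0.012, 0], [0, 0, 0]],
    [1, [0.016, -0.012, 0], [0, 0, 0]],
    [1, [0.016, -0.012, 0], [0, 0, 0]],
    [1, [0.016, -0.012, 0], [0, 0, 0]],
    [1, [0.016, -0.012, 0], [0, 0, 0]],
    [1, [0, 0, 0], [0, 0, 0]],
  ],
)

```text
clock: 10.75
tool_pos: [0.4414, -0.4004, 0.0353]
orientation: [179.9, 0.3, 142.6]
force: [0.2, 0.2, -3.4]
opening: 0.0116
```

Run:
```python
from h import *
o=st(); s=snap('wrist','w9');
cv2.imwrite('pics/m9.png',cv2.resize(s['color'][130:300,60:310],(800,544)))
from rel import rel
s,p,L,ray=rel('w9',o['tool_pos'],o['orientation'][2])
z=L[...,2]
print(ray(163,249.7,o['tool_pos'][2]+.02))
for z0 in (.048,.052,.056):
    m=(abs(z-z0)<.002)&(L[...,0]>.01)&(L[...,0]<.06)&(abs(L[...,1])<.02); q=L[m]
    if len(q): print(z0,len(q),q.mean(0),q.min(0),q.max(0))
```

```text
t 10.75 tcp [ 0.4414 -0.4004  0.0353] yaw 142.64 tiltfix [0.0003 0.0007] F [ 0.23  0.17 -3.44] M [ 0.13  0.14 -0.01] op 0.0116 qv 0.34
(np.float64(0.024555597601059666), np.float64(-0.005749763009758766))
0.048 45 [ 0.03708187 -0.00364426  0.04799826] [ 0.03407046 -0.00470939  0.04609419] [ 0.04143444 -0.00181647  0.04985166]
0.052 37 [ 0.03446627 -0.00588451  0.05253426] [ 0.01108497 -0.01857341  0.0503022 ] [ 0.04061489 -0.00272693  0.05397411]
0.056 1079 [ 0.02468562 -0.01408209  0.05547612] [ 0.01001545 -0.01998621  0.05400021] [ 0.04607599 -0.00308257  0.05745   ]
```

View pics/m9.png

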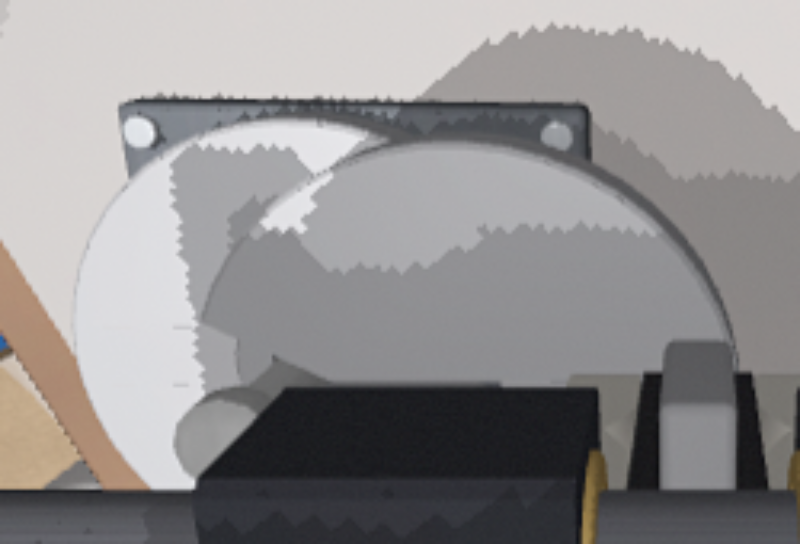

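Emit:
send_rows(
  commands=[
    [1, [0, 0, -0.012], [0.0002, 0.0003, 0]],
    [1, [0.012, -0.009, -0.002], [0, 0, 0]],
    [1, [0.012, -0.009, -0.002], [0, 0, 0]],
    [1, [0.012, -0.009, -0.002], [0, 0, 0]],
    [1, [0.012, -0.009, -0.002], [0, 0, 0]],
    [1, [0, 0, 0], [0, 0, 0]],
  ],
)

```text
clock: 11.4
tool_pos: [0.4534, -0.4096, 0.0295]
orientation: [180.0, 0.1, 142.6]
force: [0.5, 0.1, -3.1]
opening: 0.0121
```

Run:
```python
from h import *
o=st(); s=snap('wrist','w10');
cv2.imwrite('pics/m10.png',cv2.resize(s['color'][130:300,60:310],(800,544)))
t=o['tool_pos'][:2]; a=np.radians(-37.4); d=np.array([np.cos(a),np.sin(a)]);n=np.array([-d[1],d[0]])
k=np.array([.5045,-.4494])-t; print('stem in weight frame',k@d-.042,k@n-.00075)
k=np.array([.4414,-.4004])-t;print('moved',-k@d,-k@n)
```

```text
t 11.4 tcp [ 0.4534 -0.4096  0.0295] yaw 142.62 tiltfix [0.     0.0002] F [ 0.48  0.11 -3.14] M [0.1  0.13 0.  ] op 0.0121 qv 0.22
stem in weight frame 0.022705782132276482 -0.0013275547579797565
moved 0.015183196569949419 -2.3346161716417096e-05
```

View pics/m10.png

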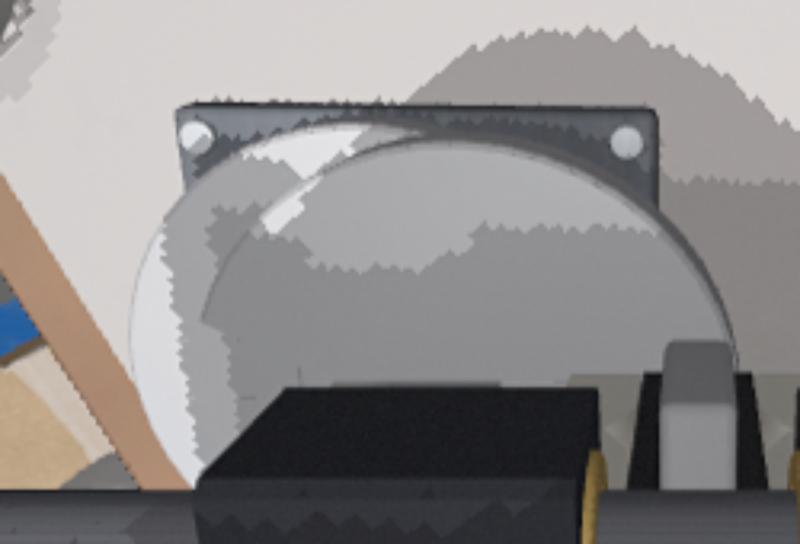

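Emit:
send_rows(
  commands=[
    [1, [-0.002, -0.002, 0.001], [0, 0, 0]],
    [1, [0.012, -0.009, 0], [0, 0, 0]],
    [1, [0.012, -0.009, 0], [0, 0, 0]],
    [1, [0.012, -0.009, 0], [0, 0, 0]],
    [1, [0.008, -0.006, 0], [0, 0, 0]],
    [1, [0, 0, 0], [0, 0, 0]],
  ],
)

```text
clock: 12.05
tool_pos: [0.4646, -0.419, 0.0299]
orientation: [179.9, 0.1, 142.6]
force: [0.2, 0.7, -1.8]
opening: 0.0118
```

```bash
cat > q.py <<'E'
from h import *
o=st(); t=o['tool_pos'][:2]; a=np.radians(-37.4); d=np.array([np.cos(a),np.sin(a)]);n=np.array([-d[1],d[0]])
k=np.array([.5045,-.4494])-t; print('stem in weight frame mm',((k@d-.042)*1e3).round(2),((k@n-.00075)*1e3).round(2),'F along,lat',(o['force'][:2]@d).round(2),(o['force'][:2]@n).round(2))
E
python3 q.py
```

```text
t 12.05 tcp [ 0.4646 -0.419   0.0299] yaw 142.62 tiltfix [-0.      0.0002] F [ 0.22  0.71 -1.81] M [0.09 0.13 0.03] op 0.0118 qv 0.14
stem in weight frame mm 8.18 -0.69 F along,lat -0.25 0.7
```

Emit:
send_rows(
  commands=[
    [1, [0.0064, -0.0048, 0], [0, 0, 0]],
    [1, [0.0064, -0.0048, 0], [0, 0, 0]],
    [1, [0.0064, -0.0048, 0], [0, 0, 0]],
    [1, [0, 0, 0], [0, 0, 0]],
  ],
)

```text
clock: 12.45
tool_pos: [0.4697, -0.4228, 0.0298]
orientation: [179.9, 0.0, 142.6]
force: [-0.2, 0.6, -2.4]
opening: 0.0119
```

```bash
python3 q.py
```

```text
t 12.45 tcp [ 0.4697 -0.4228  0.0298] yaw 142.61 tiltfix [-0.      0.0002] F [-0.18  0.55 -2.37] M [0.07 0.12 0.  ] op 0.0119 qv 0.36
stem in weight frame mm 1.81 -0.74 F along,lat -0.48 0.33
```

Now in 1 mm steps by feel.

Emit:
send_rows(
  commands=[
    [1, [0.0032, -0.0024, 0], [0, 0, 0]],
    [1, [0.0032, -0.0024, 0], [0, 0, 0]],
    [1, [0, 0, 0], [0, 0, 0]],
  ],
)

```text
clock: 12.75
tool_pos: [0.4713, -0.424, 0.0298]
orientation: [179.9, 0.0, 142.6]
force: [0.1, -0.2, -2.4]
opening: 0.0118
```

```bash
python3 q.py
```

```text
t 12.75 tcp [ 0.4713 -0.424   0.0298] yaw 142.62 tiltfix [-0.      0.0002] F [ 0.1  -0.16 -2.38] M [ 0.11  0.09 -0.04] op 0.0118 qv 0.14
stem in weight frame mm -0.22 -0.78 F along,lat 0.18 -0.06
```

Emit:
send_rows(
  commands=[
    [1, [0.0032, -0.0024, 0], [0, 0, 0]],
    [1, [0, 0, 0], [0, 0, 0]],
  ],
)

```text
clock: 12.95
tool_pos: [0.4721, -0.4246, 0.0298]
orientation: [179.9, 0.0, 142.6]
force: [0.3, -0.1, -2.3]
opening: 0.0117
```

```bash
python3 q.py
```

```text
t 12.95 tcp [ 0.4721 -0.4246  0.0298] yaw 142.61 tiltfix [-0.0001  0.0002] F [ 0.25 -0.13 -2.27] M [0.11 0.1  0.02] op 0.0117 qv 0.17
stem in weight frame mm -1.26 -0.77 F along,lat 0.28 0.05
```

Emit:
send_rows(
  commands=[
    [1, [0.0024, -0.0018, 0], [0, 0, 0]],
    [1, [0, 0, 0], [0, 0, 0]],
  ],
)

```text
clock: 13.15
tool_pos: [0.4726, -0.425, 0.0297]
orientation: [179.9, 0.0, 142.6]
force: [0.9, -0.0, -2.6]
opening: 0.0118
```

```bash
python3 q.py
```

```text
t 13.15 tcp [ 0.4726 -0.425   0.0297] yaw 142.61 tiltfix [-0.0001  0.0001] F [ 0.94 -0.02 -2.59] M [0.07 0.18 0.02] op 0.0118 qv 0.18
stem in weight frame mm -1.86 -0.74 F along,lat 0.76 0.55
```

Emit:
send_rows(
  commands=[
    [1, [0.0024, -0.0018, 0], [0, 0, 0]],
    [1, [0, 0, 0], [0, 0, 0]],
  ],
)

```text
clock: 13.35
tool_pos: [0.4728, -0.4252, 0.0297]
orientation: [180.0, -0.0, 142.6]
force: [-0.3, 0.4, -2.3]
opening: 0.0118
```

```bash
python3 q.py
```

```text
t 13.35 tcp [ 0.4728 -0.4252  0.0297] yaw 142.61 tiltfix [-0.0002  0.    ] F [-0.3   0.45 -2.27] M [ 0.28  0.37 -0.04] op 0.0118 qv 0.24
stem in weight frame mm -2.16 -0.71 F along,lat -0.51 0.17
```

Emit:
send_rows(
  commands=[
    [1, [0.0024, -0.0018, 0], [0, 0, 0]],
    [1, [0, 0, 0], [0, 0, 0]],
  ],
)

```text
clock: 13.55
tool_pos: [0.4729, -0.4254, 0.0295]
orientation: [180.0, -0.1, 142.6]
force: [-2.0, 1.3, -1.2]
opening: 0.0116
```

```bash
python3 q.py
python3 - <<'E'
from h import *
s=snap('wrist','w11');c=snap('scene','s11');st()
cv2.imwrite('pics/m11.png',np.hstack([cv2.resize(s['color'][130:300,60:310],(400,300)),cv2.resize(c['color'][230:320,250:370],(400,300))]))
E
```

```text
t 13.55 tcp [ 0.4729 -0.4254  0.0295] yaw 142.6 tiltfix [-0.0003 -0.0001] F [-1.99  1.28 -1.24] M [0.41 0.46 0.05] op 0.0116 qv 0.14
stem in weight frame mm -2.31 -0.65 F along,lat -2.36 -0.19
t 13.65 tcp [ 0.4729 -0.4254  0.0295] yaw 142.6 tiltfix [-0.0002 -0.0001] F [-0.51  1.13 -1.63] M [0.4  0.49 0.04] op 0.0117 qv 0.14
```

View pics/m11.png

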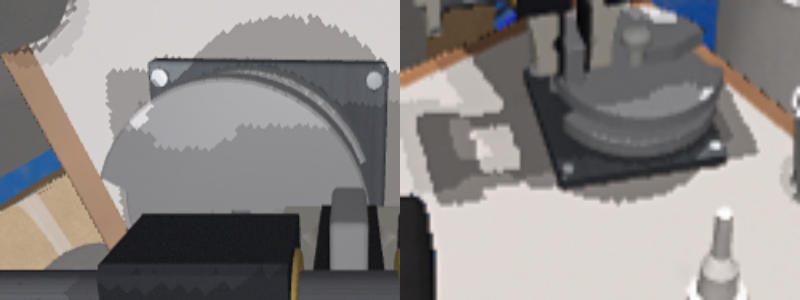

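Emit:
send_rows(
  commands=[
    [1, [-0.003, 0.0022, 0], [-0.0003, -0.0003, 0]],
    [1, [0, 0, -0.006], [0, 0, 0]],
    [1, [0, 0, -0.006], [0, 0, 0]],
    [1, [0, 0, 0], [0, 0, 0]],
  ],
)

```text
clock: 14.05
tool_pos: [0.4728, -0.4252, 0.0264]
orientation: [180.0, 0.2, 142.6]
force: [-0.9, 0.1, -1.7]
opening: 0.0118
```

```bash
python3 q.py
```

```text
t 14.05 tcp [ 0.4728 -0.4252  0.0264] yaw 142.61 tiltfix [0.0002 0.0004] F [-0.95  0.06 -1.73] M [0.24 0.28 0.07] op 0.0118 qv 0.12
stem in weight frame mm -2.09 -0.74 F along,lat -0.79 -0.53
```

Emit:
send_rows(
  commands=[
    [1, [-0.003, 0.0022, 0], [0, 0, 0]],
    [1, [0, 0, -0.004], [0, 0, 0]],
    [1, [0, 0, -0.004], [0, 0, 0]],
    [1, [0, 0, 0], [0, 0, 0]],
  ],
)

```text
clock: 14.45
tool_pos: [0.4725, -0.4249, 0.0243]
orientation: [180.0, 0.2, 142.6]
force: [0.9, -0.4, -2.7]
opening: 0.0117
```

```bash
python3 q.py
```

```text
t 14.45 tcp [ 0.4725 -0.4249  0.0243] yaw 142.62 tiltfix [0.0003 0.0005] F [ 0.94 -0.36 -2.74] M [0.09 0.12 0.01] op 0.0117 qv 0.13
stem in weight frame mm -1.65 -0.78 F along,lat 0.97 0.28
```

Emit:
send_rows(
  commands=[
    [1, [-0.001, 0.0008, -0.003], [0, 0, 0]],
    [1, [0, 0, -0.003], [0, 0, 0]],
    [1, [0, 0, 0], [0, 0, 0]],
  ],
)

```text
clock: 14.75
tool_pos: [0.4723, -0.4247, 0.0227]
orientation: [180.0, 0.2, 142.6]
force: [-0.8, 0.9, -3.1]
opening: 0.0121
```

```bash
python3 q.py
```

```text
t 14.75 tcp [ 0.4723 -0.4247  0.0227] yaw 142.62 tiltfix [0.0003 0.0006] F [-0.81  0.88 -3.06] M [ 0.12  0.1  -0.02] op 0.0121 qv 0.04
stem in weight frame mm -1.44 -0.82 F along,lat -1.18 0.21
```

Emit:
send_rows(
  commands=[
    [1, [0, 0, -0.003], [-0.0001, -0.0002, 0]],
    [1, [0, 0, 0], [0, 0, 0]],
  ],
)

```text
clock: 14.95
tool_pos: [0.4723, -0.4247, 0.0219]
orientation: [180.0, 0.3, 142.6]
force: [0.3, -0.1, -1.4]
opening: 0.0118
```

```bash
python3 q.py
```

```text
t 14.95 tcp [ 0.4723 -0.4247  0.0219] yaw 142.62 tiltfix [0.0004 0.0008] F [ 0.26 -0.12 -1.41] M [0.07 0.12 0.03] op 0.0118 qv 0.22
stem in weight frame mm -1.42 -0.8 F along,lat 0.28 0.07
```

Emit:
send_rows(
  commands=[
    [1, [0, 0, -0.003], [0.0003, 0.0004, 0]],
    [1, [0, 0, -0.002], [0, 0, 0]],
    [1, [0, 0, 0], [0, 0, 0]],
  ],
)

```text
clock: 15.25
tool_pos: [0.4724, -0.4248, 0.0207]
orientation: [180.0, 0.1, 142.6]
force: [-0.7, 0.2, -0.6]
opening: 0.0118
```

```bash
python3 q.py
```

```text
t 15.25 tcp [ 0.4724 -0.4248  0.0207] yaw 142.62 tiltfix [0.0001 0.0003] F [-0.69  0.23 -0.56] M [0.26 0.25 0.02] op 0.0118 qv 0.1
stem in weight frame mm -1.5 -0.79 F along,lat -0.68 -0.24
```

Emit:
send_rows(
  commands=[
    [1, [0, 0, -0.002], [0, 0, 0]],
    [1, [0, 0, 0], [0, 0, 0]],
  ],
)

```text
clock: 15.45
tool_pos: [0.4725, -0.4249, 0.0207]
orientation: [180.0, 0.1, 142.6]
force: [0.0, 0.4, -1.6]
opening: 0.0118
```

```bash
python3 q.py
python3 - <<'E'
from h import *
c=snap('scene','s12');s=snap('wrist','w12')
cv2.imwrite('pics/m12.png',cv2.resize(c['color'][220:320,240:380],(800,571),interpolation=2));st()
E
```

```text
t 15.45 tcp [ 0.4725 -0.4249  0.0207] yaw 142.63 tiltfix [0.0002 0.0004] F [ 0.    0.42 -1.6 ] M [ 0.08  0.19 -0.02] op 0.0118 qv 0.17
stem in weight frame mm -1.69 -0.74 F along,lat -0.25 0.33
t 15.55 tcp [ 0.4725 -0.4249  0.0206] yaw 142.63 tiltfix [0.0002 0.0004] F [-1.49 -0.38 -0.01] M [ 0.16  0.25 -0.03] op 0.0118 qv 0.11
```

View pics/m12.png

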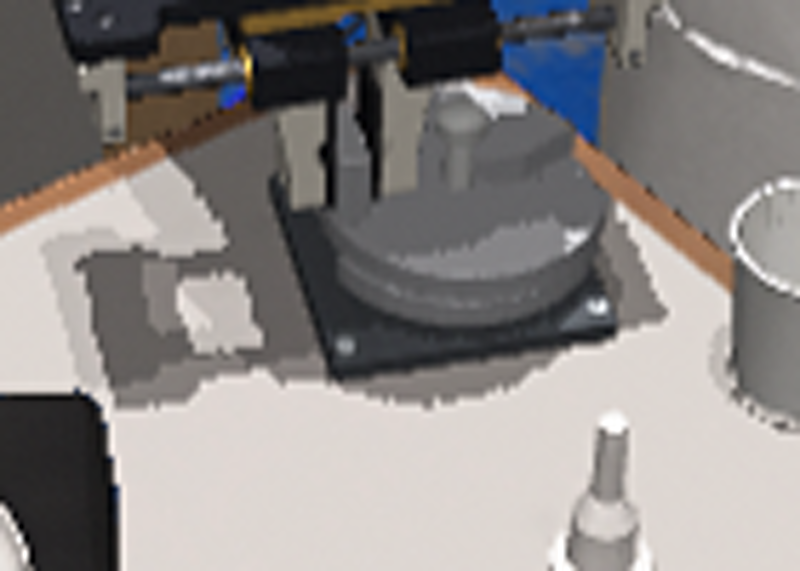

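Emit:
send_rows(
  commands=[
    [0.81, [0, 0, 0], [0, 0, 0]],
    [0.81, [0, 0, 0], [0, 0, 0]],
    [0.81, [0, 0, 0], [0, 0, 0]],
    [0.81, [0, 0, 0], [0, 0, 0]],
  ],
)

```text
clock: 15.95
tool_pos: [0.4736, -0.4256, 0.0214]
orientation: [180.0, 0.3, 142.7]
force: [-0.6, -0.2, -0.0]
opening: 0.0166
```

```bash
python3 q.py
python3 - <<'E'
from h import *
c=snap('scene','s13');s=snap('wrist','w13')
cv2.imwrite('pics/m13.png',np.hstack([cv2.resize(c['color'][230:290,280:340],(400,400),interpolation=2),cv2.resize(s['color'][200:300,220:320],(400,400),interpolation=2)]))
E
```

```text
t 15.95 tcp [ 0.4736 -0.4256  0.0214] yaw 142.65 tiltfix [0.0004 0.0007] F [-0.57 -0.22 -0.04] M [ 0.06  0.06 -0.01] op 0.0166 qv 0.21
stem in weight frame mm -3.01 -0.9 F along,lat -0.32 -0.52
```

View pics/m13.png

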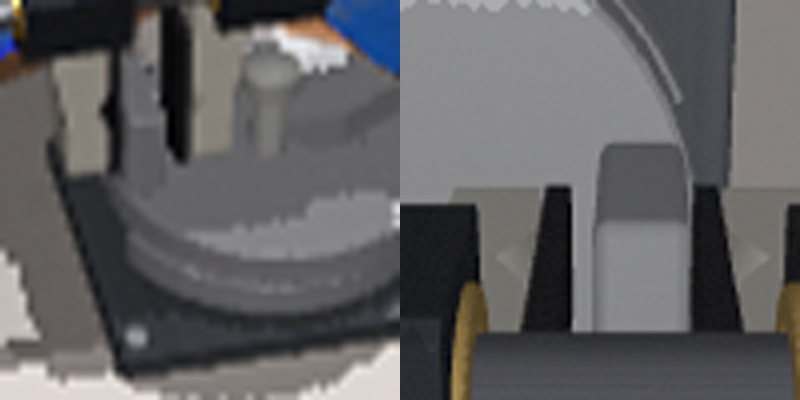

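Emit:
send_rows(
  commands=[
    [0.81, [-0.004, 0.003, 0], [0.0002, 0.0004, 0]],
    [0.81, [0, 0, 0.01], [0, 0, 0]],
    [0.81, [0, 0, 0.02], [0, 0, 0]],
    [0.81, [0, 0, 0], [0, 0, 0]],
  ],
)

```text
clock: 16.45
tool_pos: [0.4725, -0.4248, 0.0295]
orientation: [180.0, 0.1, 142.7]
force: [0.1, -0.3, -0.8]
opening: 0.0164
```

```bash
python3 q.py
python3 - <<'E'
from h import *
s=snap('wrist','w14')
cv2.imwrite('pics/m14.png',cv2.resize(s['color'][200:300,220:320],(400,400),interpolation=2))
E
```

```text
t 16.45 tcp [ 0.4725 -0.4248  0.0295] yaw 142.66 tiltfix [0.0002 0.0003] F [ 0.08 -0.27 -0.79] M [ 0.   -0.01  0.02] op 0.0164 qv 0.47
stem in weight frame mm -1.68 -0.83 F along,lat 0.23 -0.17
```

View pics/m14.png

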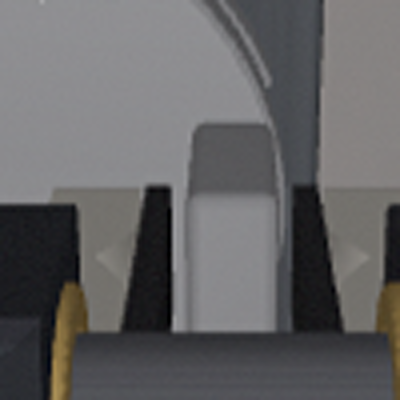

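Both sides of the lug clear. Continue up.

Emit:
send_rows(
  commands=[
    [0.81, [0, 0, 0.02], [0, 0, 0]],
    [0.81, [0, 0, 0.02], [0, 0, 0]],
    [0.81, [0, 0, 0.02], [0, 0, 0]],
    [0.81, [0, 0, 0], [0, 0, 0]],
  ],
)

```text
clock: 16.9
tool_pos: [0.4724, -0.4248, 0.0457]
orientation: [180.0, 0.1, 142.7]
force: [0.1, 1.2, -0.6]
opening: 0.0166
```

```bash
python3 q.py
```

```text
t 16.9 tcp [ 0.4724 -0.4248  0.0457] yaw 142.65 tiltfix [0.0002 0.0003] F [ 0.13  1.19 -0.63] M [ 0.07 -0.03  0.  ] op 0.0166 qv 0.38
stem in weight frame mm -1.55 -0.84 F along,lat -0.62 1.03
```

Emit:
send_rows(
  commands=[
    [0.81, [0, 0, 0.03], [0, 0, 0]],
    [0.81, [0, 0, 0.06], [0, 0, 0]],
    [0.81, [-0.02, 0.015, 0.12], [0, 0, 0]],
    [0.81, [-0.1, 0.1, 0.16], [0, 0, 0]],
    [0.81, [-0.1, 0.15, 0.05], [0, 0, 0]],
    [0.81, [0, 0.18, 0], [0, 0, 0]],
    [0.81, [0, 0.18, 0], [0, 0, 0]],
    [0.81, [0, 0.1, 0], [0, 0, 0]],
    [0.81, [0, 0, 0], [0, 0, 0]],
  ],
)

```text
clock: 17.8
tool_pos: [0.4159, -0.2407, 0.155]
orientation: [179.9, 0.3, 142.5]
force: [-0.0, -0.7, -0.5]
opening: 0.0171
```

```bash
python3 q.py
python3 - <<'E'
from h import *
c=snap('scene','s15');t=snap('top','t15')
cv2.imwrite('pics/m15.png',np.hstack([cv2.resize(c['color'][220:320,240:380],(450,321),interpolation=2),cv2.resize(t['color'][185:255,297:367],(321,321),interpolation=2)]))
p=cloud(t); m=(p[...,0]>.44)&(p[...,0]<.57)&(p[...,1]>-.52)&(p[...,1]<-.38)&(p[...,2]>.034)&(p[...,2]<.045); q=p[m]
print(len(q),np.median(q,0),cv2.minEnclosingCircle(cv2.convexHull((q[:,:2]*1e3).astype(np.float32))))
A=np.c_[q[:,:2]-q[:,:2].mean(0),np.ones(len(q))];w,*_=np.linalg.lstsq(A,q[:,2],rcond=None);print('tilt deg',np.degrees(np.hypot(w[0],w[1])))
for nm,r in dict(bk=(.5,.62,-.62,-.5,.05,.07),nz=(.38,.45,-.6,-.54,.05,.075)).items():
    k=p[(p[...,0]>r[0])&(p[...,0]<r[1])&(p[...,1]>r[2])&(p[...,1]<r[3])&(p[...,2]>r[4])&(p[...,2]<r[5])]; print(nm,len(k),np.median(k,0))
E
```

```text
t 17.8 tcp [ 0.4159 -0.2407  0.155 ] yaw 142.48 tiltfix [0.0001 0.0008] F [-0.04 -0.74 -0.55] M [-0.04  0.07 -0.05] op 0.0171 qv 1.31
stem in weight frame mm 155.14 -112.75 F along,lat 0.42 -0.61
1313 [ 0.50165301 -0.44892791  0.03849962] ((504.50140380859375, -451.56475830078125), 50.13642120361328)
tilt deg 0.020349488401351007
bk 125 [ 0.54017797 -0.58179655  0.05897623]
nz 19 [ 0.41890954 -0.56895032  0.06436475]
```

View pics/m15.png

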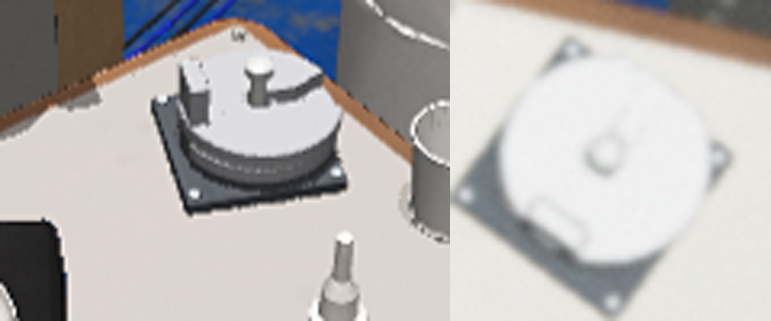

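```bash
python3 -c "
from h import *
order.close_job(); st()"
```

```text
the job is handed in; nothing more can be done
the job is handed in; nothing more can be done
```

The loose weight is seated on the carrier with its slot pointing to the carrier's +x, opposite the lower slot. It is released, the arm is clear of everything, and the job was handed in at about 18 s; no verdict was reported.

I pinched the weight by its lug and carried it over beside the carrier. I slid it under the knob until I felt the stem at the slot's end, at about 2.4 N. I then backed off about 1 mm and lowered it until it stopped descending on the lower weight. The gripper opened only to about 17 mm, so it stayed clear of the knob.

**Last checks:**
- **Height:** top face at 38.5 mm by the top camera, which reads about 2 mm low. That fits the expected 40 mm for a seated weight.
- **Tilt:** about 0.02°.
- **Position:** weight centre about 8 mm from the plate's centre, against the 16 mm limit.
- **Force:** the wrist readings between my steps stayed under about 3.5 N. They were taken between moves, so brief peaks would not show.
- **Bystanders:** the cup and nozzle measured within 2 mm of where they were. I did not measure the ferrule again, but the arm never went near it.

**Did not go as expected:**
- **First grasp:** it closed on empty air above the lug. The real fingertips sit about 26 mm above the reported TCP height, not at it as described. I saw this in the pictures, went lower and gripped again.
- **Arm drift:** the pose drifted by up to about 18 mm in height and 1.5° in tilt between moves, so I corrected it along the way.

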